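Load the instrument ledge and lock its keeper bar

TASK

Put the small instruments that stand on the bench (stepper motor, red-readout lamp driver, red tin, mini camera: whichever are present) up on the sloped ledge of the rack, each standing upright and squarely on the ledge, in any order. First turn the knob under the ledge fully over to the left (green dot) so that the keeper bar swings back; when everything is on the ledge, turn the knob fully back to the right (red dot) so that the bar stands over the instruments again. Leave the lens case, the tissue pack and the black mouse where they are.

Things in the scene. Friction and masses are not known exactly. Their poses are not given: they have to be found in the camera images.
- ledge: Sloped aluminium ledge, black rubber face, 90 mm deep (x) by 384 mm long (y), on a fixed grey rack whose place and yaw vary. Origin: middle of its upper face, 110 mm above the bench. x: away from the robot and up the slope (the face rises 0.2 rad to the back); y: along it to the left; z: square to the face. Lips 4 mm thick, 10 mm high, along the front and back edges.
- rack: The fixed grey rack that carries the ledge. Origin on the bench under the ledge's middle, x to the back, y left, z up. End cheeks 10 mm thick stand at both ends of the ledge (y = +-192 mm), their tops 130 mm above the bench.
- keeper_knob (a joint): Angle of the black lever knob under the front of the ledge, rad, vertical axis: 0 = locked (wing points to the robot and 0.75 rad to the right, seen from the robot; red dot), 1.5 = open (0.75 rad to the left; green dot); both are hard stops. Friction about 0.12 N m (1.5 N at the wing); stays where it is left. Starts within 0.1 of locked. It drives the keeper bar.
- keeper (a joint): Angle of the keeper bar, 0.933 x the knob's. Steel bar 8 mm thick along the ledge on two 82 mm arms pivoted outside the cheeks, 40 mm behind the ledge's middle. At 0 (locked) it stands over the middle of the ledge, 180 mm above the bench, and blocks loading from above; at 1.4 (open) 90 mm behind the middle. It passes clear over the instruments. Moved only by the knob.
- knob_axis (a point): Point on the vertical turning axis of the knob, 65 mm above the bench and 30 mm in front of the middle of the ledge (15 mm behind its front edge). Hub 48 mm across, 48 to 82 mm above the bench.
- wing (a point): Point in the upturned end of the knob's wing, 90 mm out from the turning axis, 100 mm above the bench. The wing is a radial fin 12 mm thick, 48 to 82 mm above the bench; its outer end, 73 to 107 mm from the axis, is an upright tab 48 to 125 mm above the bench with an orange top. The tab stands in front of the ledge at every angle; push it from the side or pinch its 12 mm from above.
- spare_stepper_mid (a point): Middle of the black body of a stepper motor: a block 42 (x) by 50 (y) by 42 mm (z) that stands on the bench; a thin shaft sticks out 20 mm at +y, a small plug sits 7 mm high on the top near -y. The point is 21 mm above its underside. z up. Mass about 0.28 kg. May be absent (None).
- red_readout_mid (a point): Middle of a black box with a red readout, 60 (x) by 70 (y) by 52 mm (z). The point is 26 mm above its underside. z up. About 0.25 kg. May be absent (None).
- red_box_mid (a point): Middle of a small red tin, 50 (x) by 70 (y) by 28 mm (z). The point is 14 mm above its underside. z up. About 0.06 kg. May be absent (None).
- mini_camera_mid (a point): Middle of a small black camera: a block 50 (x) by 45 (y) by 50 mm on a base plate 60 (x) by 70 (y) by 5 mm, 55 mm tall in all; a round lens 32 mm across sticks out 20 mm at -x. The point is over the middle of the plate, half-way up (27.5 mm above its underside). z up. Grip the block across y. About 0.18 kg. May be absent (None).
- lens_case: Bystander: white round lens case lying in front of the rack, 57 mm across, 20 mm high, origin under its middle.
- tissue_pack: Bystander: pack of lens tissue, 110 x 80 x 22 mm, origin under its middle.
- mouse_black: Bystander: black computer mouse, 104 x 60 x 39 mm, origin under its middle.
Things that resemble listed ones, but are neither listed nor needed, are in the scene too. Leave any pink or yellow look-alike of the part that bears spare_stepper_mid alone.

How it is judged (in metres and radians):
On the way, in this order (a step that is already met when the one before it is completed fails the run):
1. the knob is turned fully to open (value of joint keeper_knob above 1.3 rad), for 0.2 s.
2. every instrument present stands on the ledge while the keeper bar is open (x of spare_stepper_mid in the frame of ledge between -0.022 and 0.022 m and y of spare_stepper_mid in the frame of ledge between -0.18 and 0.18 m and z of spare_stepper_mid in the frame of ledge between 0.014 and 0.028 m and angle between the z axis of each of spare_stepper_mid, red_readout_mid, red_box_mid, mini_camera_mid and the z axis of ledge, either way round below 0.15 rad and angle between each of spare_stepper_mid, red_readout_mid, red_box_mid, mini_camera_mid's own z axis and vertical below 0.6 rad and x of red_readout_mid in the frame of ledge between -0.022 and 0.022 m and y of red_readout_mid in the frame of ledge between -0.18 and 0.18 m and z of red_readout_mid in the frame of ledge between 0.019 and 0.033 m and x of red_box_mid in the frame of ledge between -0.022 and 0.022 m and y of red_box_mid in the frame of ledge between -0.18 and 0.18 m and z of red_box_mid in the frame of ledge between 0.007 and 0.021 m and x of mini_camera_mid in the frame of ledge between -0.022 and 0.022 m and y of mini_camera_mid in the frame of ledge between -0.18 and 0.18 m and z of mini_camera_mid in the frame of ledge between 0.0205 and 0.0345 m and value of joint keeper_knob above 1.3 rad), for 0.3 s.
3. the knob is turned back to locked (value of joint keeper_knob below 0.15 rad), for 0.2 s.
At the end, for the whole second after the job is handed in: Each instrument present stands upright on its underside on the ledge (flat to its face within 0.15 rad, its middle within 22 mm of the ledge's centre line and within 180 mm of its middle along it), and the knob is back at locked (within 0.15 rad) (x of spare_stepper_mid in the frame of ledge between -0.022 and 0.022 m and y of spare_stepper_mid in the frame of ledge between -0.18 and 0.18 m and z of spare_stepper_mid in the frame of ledge between 0.014 and 0.028 m and angle between the z axis of each of spare_stepper_mid, red_readout_mid, red_box_mid, mini_camera_mid and the z axis of ledge, either way round below 0.15 rad and angle between each of spare_stepper_mid, red_readout_mid, red_box_mid, mini_camera_mid's own z axis and vertical below 0.6 rad and x of red_readout_mid in the frame of ledge between -0.022 and 0.022 m and y of red_readout_mid in the frame of ledge between -0.18 and 0.18 m and z of red_readout_mid in the frame of ledge between 0.019 and 0.033 m and x of red_box_mid in the frame of ledge between -0.022 and 0.022 m and y of red_box_mid in the frame of ledge between -0.18 and 0.18 m and z of red_box_mid in the frame of ledge between 0.007 and 0.021 m and x of mini_camera_mid in the frame of ledge between -0.022 and 0.022 m and y of mini_camera_mid in the frame of ledge between -0.18 and 0.18 m and z of mini_camera_mid in the frame of ledge between 0.0205 and 0.0345 m and value of joint keeper_knob below 0.15 rad); the robot touches nothing.
It fails at once if a bystander is moved more than 3 cm (distance of any of lens_case, tissue_pack, mouse_black from where it was at the start of the episode above 0.03 m).
Of spare_stepper, red_readout, red_box, mini_camera only 3 to 4 are there at a start; the rules pass over those that are not, and their reading is None.
At some moment in a run one of spare_stepper, red_readout, red_box, mini_camera may be knocked a few centimetres aside while the robot is not near it.
It also fails if it takes over 210 s, if anything falls off the work surface, if the arm or the gripper's body presses on something with over 40 N, if the wrist force passes 120 N, or if a joint passes its speed limit or range.

ROBOT

A 6-joint arm with a two-finger parallel gripper is mounted at the origin on a cart in front of the work surface, level with it; the furniture and walls round the work are solid. World frame = base frame: x ahead of the robot, y to its left, z up, the work surface at z = 0. Lengths are in mm, angles in rad, forces in N, time in s.
With the tool pointing down it reaches from about 350 to 975 mm from the base axis. Payload 7.1 kg.
Tool frame: the origin (TCP) lies on the mounting face of the last link; the fingertips stand 182 mm ahead of it and the grasp point (between the pads) lies 163 mm ahead of it (ctrl.tip_reach is the distance from the TCP to the fingertips, in mm); z points along the fingers, y is the direction in which the jaws open and shut (so a half turn about z gives the same grasp; the last joint's range is limited). The gripper opens to 88 mm and grips with 3 to 60 N. Pads are 20 mm wide; open, the fingers measure 115 mm over their backs; the gripper's body (75 mm by 178 mm) begins 61 mm behind the grasp point.
Start: joints at [-1.215, 0.423, 1.63, -0, 1.089, -0.019], TCP at [228.821, -581.591, 404.675] pointing down, gripper open.
Joint ranges: [-3, 3], [-0.9, 2.11], [0.09, 2.58], [-1.31, 4.45], [0.11, 2.69], [-2.54, 2.54]. Speed limits (rad/s): [2.39, 2.39, 3.01, 3.14, 3.14, 3.14].

INTERFACE

Orientations are given as a rotation vector (axis times angle).
In Python, from workcell import ctrl gives the robot as it stands.
- The arm moves only by the tool jog_arm, never from a script. Its argument "steps" is a list that holds one entry, the list of rows, each a list of 7 numbers: the shift along the tool's x, y, z in m, then the turn, a rotation vector about the tool's x, y, z in degrees, then the gripper's target within -1 to 1 (shut at 1, half-way at 0, fully open at -1). A call has 1 to 20 rows; each row shifts and turns the commanded pose from where the row before left it, along the tool's axes as they then stand; what a row does not reach is not made up. A row lasts 1/12 s, in which the tool goes at most 41.7 mm and 7.16 degrees, less where a joint would pass 70% of its speed; a pose out of reach is approached as far as the arm can. A call is refused whole if a number of a shift passes 0.0417 or a number of a turn 7.16, either way. A call with a gripper value outside its range is refused whole. The fingers move at their own pace and stop on an object; the grip force is fixed at half the most. Time passes only in rows, so rows that do not move let the fingers close. It gives the time, the measured TCP pose, the force and the opening at its end, in the units of the state.
- ctrl.get_obs(): the state, without advancing time (a new reading comes with each control period).
- ctrl.get_image(name): name is "side" or "top"; returns the picture (400x640x3 uint8, red, green, blue); there is no depth.
- ctrl.camera_info(name): a dict with "fx", "fy", "cx", "cy" (pixels), "origin" and "attitude" of the camera in the world. Camera axes: x right, y down, z forward; pixel columns grow to the right and rows downward; lengths in mm; the calibration is good to about 2 mm. A picture is of the moment at which its call begins. camera_info takes no time and is no camera call.
- ctrl.close_job(): hands the job in, once; it reports no verdict.
Trained networks look in the newest picture that a camera, given by its name, has taken for a name from the list of things; names that differ only in an ending like _2 or _b are one class to them, and where a whole thing is asked for, a point or a joint stands for the part that bears it (a point fixed in the world has none). Each returns a list of dicts, best first, with "p" (0 to 1); they miss things now and then, are a little off and sometimes report something else, mostly with a low value. They report only what shows in the picture. A call takes as long as a camera call. They do not tell look-alikes from the thing itself.
- ctrl.look_for(thing, camera): "bbox" ([left, top, right, bottom] in pixels, round what is visible of it).
- ctrl.trace(thing, camera): "pixels" (400x640 bool, what is visible of it) and "bbox" ([left, top, right, bottom] in pixels, round what is visible of it).
- ctrl.landmark_of(thing, camera): "uv" ([column, row] in pixels: a listed point, or the origin of a listed thing).
The state is a dict: "t": time; "qpos": joint angles; "qvel": joint speeds; "joint_torque": joint torques, N m; "ee_pos": TCP position; "orientation": TCP orientation; "ft_force": force on the tool from outside, world axes, zero at the start; "moment": the same for the moment, N m; "width": finger opening in mm.
Only numpy, scipy, OpenCV 4.12 (cv2) and the standard library are available. Lean on these libraries where they do the work, as an engineer would, in place of code of your own. Each camera call takes 0.05 s, during which the arm holds its last target.

## Working session

There is one attempt and no reset: what is moved stays moved. The work goes in short steps, Python scripts to look and compute and a tool call to move; the robot and the scene stay as the last step left them, time stands still between calls to the robot, and variables do not carry over. Pictures are saved under pics/ and viewed, and the job is handed in when it is done.

Besides the shell and the picture viewer there is one more tool, called after "Request:" as name(argument=value, ...) on one line, values as JSON. jog_arm: Moves the arm, as the interface text tells. Its arguments: {"type":"object","properties":{"steps":{"type":"array"}},"required":["steps"]}

```bash
ls; mkdir -p pics
python3 - <<'E'
from workcell import ctrl
import cv2
for c in("side","top"):
    im=ctrl.get_image(c); cv2.imwrite(f"pics/{c}0.png",im[:,:,::-1]); print(c,ctrl.camera_info(c))
    for n in ["ledge","keeper_knob","wing","spare_stepper_mid","red_readout_mid","red_box_mid","mini_camera_mid","lens_case","tissue_pack","mouse_black","knob_axis","rack"]:
        print(n,[(round(float(d['p']),2),[round(float(x)) for x in d['uv']]) for d in ctrl.landmark_of(n,c)] , [(round(float(d['p']),2),[round(float(x)) for x in d['bbox']]) for d in ctrl.look_for(n,c)])
print(ctrl.get_obs())
E
```

```text
pics
side {'fx': 414.43337091763954, 'fy': 414.43337091763954, 'cx': 314.74725660431113, 'cy': 191.87476442966272, 'origin': array([  -5.67490126, 1019.75846328, 1048.09599992]), 'attitude': array([-0.64524415,  2.60302552, -1.20632348])}
ledge [(0.98, [298, 177])] [(0.55, [260, 153, 334, 219]), (0.16, [285, 250, 311, 274])]Traceback (most recent call last):
  File "<stdin>", line 6, in <module>
ValueError: it knows: knob_axis, ledge, lens_case, mini_camera_mid, mouse_black, rack, red_box_mid, red_readout_mid, spare_stepper_mid, tissue_pack, wing
```

```bash
cat > h.py <<'E'
from workcell import ctrl
import cv2, numpy as np
from scipy.spatial.transform import Rotation as R
def ray(c,uv):
    i=ctrl.camera_info(c)
    M=R.from_rotvec(i['attitude']).as_matrix()
    d=M@np.array([(uv[0]-i['cx'])/i['fx'],(uv[1]-i['cy'])/i['fy'],1]); return np.array(i['origin']),d
def at(c,uv,z):
    o,d=ray(c,uv); return (o+d*(z-o[2])/d[2]).round(1)
def proj(c,P):
    i=ctrl.camera_info(c); M=R.from_rotvec(i['attitude']).as_matrix()
    q=M.T@(np.array(P,float)-i['origin']); return np.array([i['cx']+i['fx']*q[0]/q[2],i['cy']+i['fy']*q[1]/q[2]]).round(1)
def snap(c,name,box=None,k=1):
    im=ctrl.get_image(c)[:,:,::-1]
    if box: im=im[box[1]:box[3],box[0]:box[2]]
    im=cv2.resize(np.ascontiguousarray(im),None,fx=k,fy=k,interpolation=cv2.INTER_CUBIC); cv2.imwrite(f"pics/{name}.png",im)
Z=dict(ledge=110,wing=100,knob_axis=65,spare_stepper_mid=21,red_readout_mid=26,red_box_mid=14,mini_camera_mid=27.5,lens_case=0,tissue_pack=0,mouse_black=0,rack=0)
def lm(n,c):
    return [(round(float(d['p']),2),[round(float(x)) for x in d['uv']],at(c,d['uv'],Z[n])[:2]) for d in ctrl.landmark_of(n,c) if d['p']>.15]
def tcp():
    o=ctrl.get_obs(); print(round(o['t'],2),np.round(o['ee_pos'],1),R.from_rotvec(o['orientation']).as_matrix().round(3).tolist(),o['width'],np.round(o['ft_force'],1))
E
python3 - <<'E'
from h import *
for c in("side","top"):
    snap(c,c+"0"); print(ctrl.camera_info(c)['origin'])
    for n in Z: print(c,n,lm(n,c))
tcp()
E
```

```text
[  -5.67490126 1019.75846328 1048.09599992]
side ledge [(0.75, [298, 182], array([589. ,  19.1]))]
side wing [(0.66, [330, 181], array([491.7, -49.7]))]
side knob_axis [(0.91, [306, 191], array([563.6,   3.5]))]
side spare_stepper_mid [(0.85, [244, 266], array([586.8, 371.2])), (0.83, [259, 293], array([486.9, 435.4])), (0.55, [318, 235], array([442. , 141.5])), (0.33, [334, 182], array([ 521.3, -141.5]))]
side red_readout_mid [(0.8, [364, 173], array([ 433.6, -244.9]))]
side red_box_mid [(0.97, [297, 258], array([459.8, 259.4])), (0.52, [381, 138], array([ 471.6, -534.6])), (0.33, [302, 202], array([577.2,  16.6]))]
side mini_camera_mid [(0.64, [369, 150], array([ 477.6, -400.8]))]
side lens_case [(0.55, [344, 211], array([422.4, -30.7]))]
side tissue_pack [(0.8, [380, 135], array([ 491.2, -582.4]))]
side mouse_black [(0.63, [240, 353], array([435.9, 611.1]))]
side rack [(0.56, [298, 203], array([596.4,  12.3])), (0.28, [365, 167], array([ 459.8, -317.4]))]
[  49.53647837 -150.0744277  1950.34097844]
top ledge [(0.75, [328, 184], array([593.7,   8.9])), (0.39, [259, 202], array([417
[... 345 characters left out ...]
y([422. , 133.5]))]
top red_readout_mid [(0.62, [373, 247], array([ 428.7, -254.3]))]
top red_box_mid [(0.61, [258, 203], array([430.6, 267.9]))]
top mini_camera_mid [(0.66, [414, 246], array([ 491.1, -415.8])), (0.57, [329, 187], array([605.2,   5.6]))]
top lens_case [(0.7, [320, 230], array([420.3, -23.9]))]
top tissue_pack [(0.98, [452, 258], array([ 506.2, -583. ]))]
top mouse_black [(0.73, [189, 176], array([441.1, 603.3]))]
top rack [(0.64, [374, 247], array([ 436.3, -262.1])), (0.61, [326, 188], array([602.8,  21.7])), (0.24, [334, 209], array([528.9, -44.8]))]
1.35 [ 228.8 -581.6  404.7] [[0.931, 0.366, 0.0], [0.366, -0.931, -0.0], [0.0, 0.0, -1.0]] 87.67790247878624 [-0.3 -0.3  0.4]
```

View pics/top0.png

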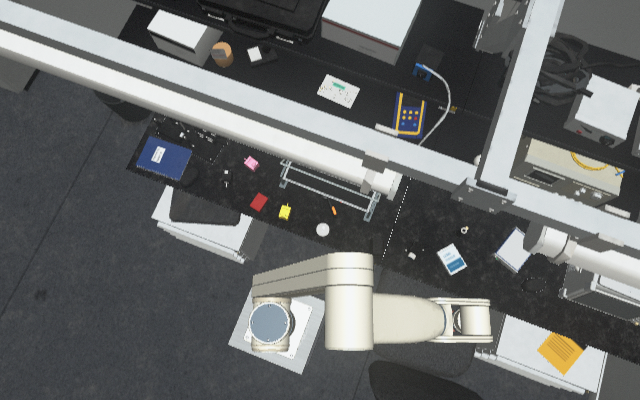

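View pics/side0.png

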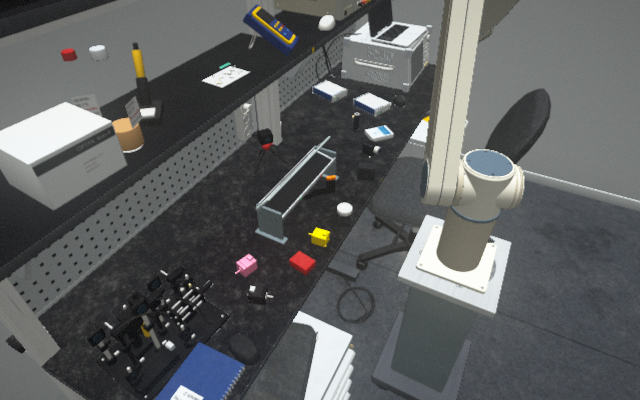

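```bash
python3 - <<'E'
from h import *
snap("side","s1",[200,120,400,320],3.9)
ctrl.get_image
snap("top","t1",[200,140,340,250],5.5)
snap("top","t2",[320,160,460,270],5.5)
snap("side","s2",[330,110,410,190],7)
E
python3 -c "
import cv2
for n in ['s1','t1','t2','s2']:
    im=cv2.imread(f'pics/{n}.png');print(im.shape)
    if im.shape[0]>600: cv2.imwrite(f'pics/{n}.png',cv2.resize(im,(600,600)))
"
```

```text
(780, 780, 3)
(605, 770, 3)
(605, 770, 3)
(560, 560, 3)
```

View pics/s1.png

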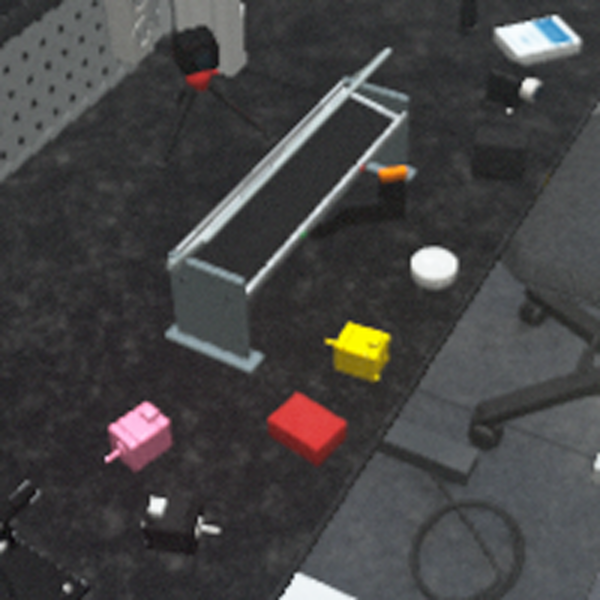

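View pics/t1.png

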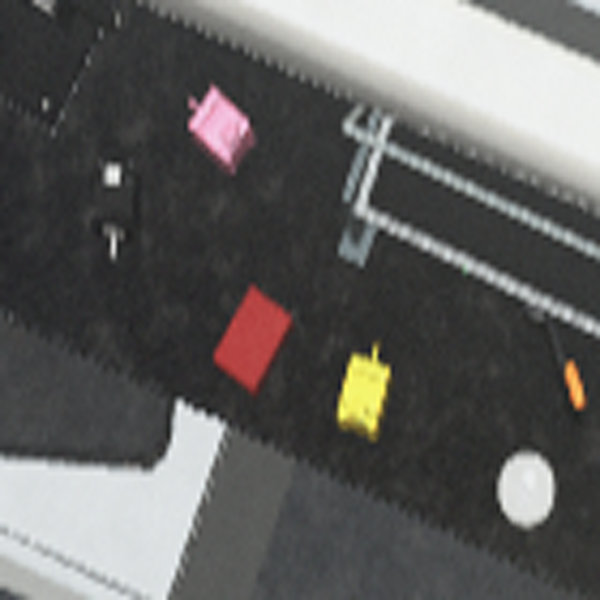

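View pics/t2.png

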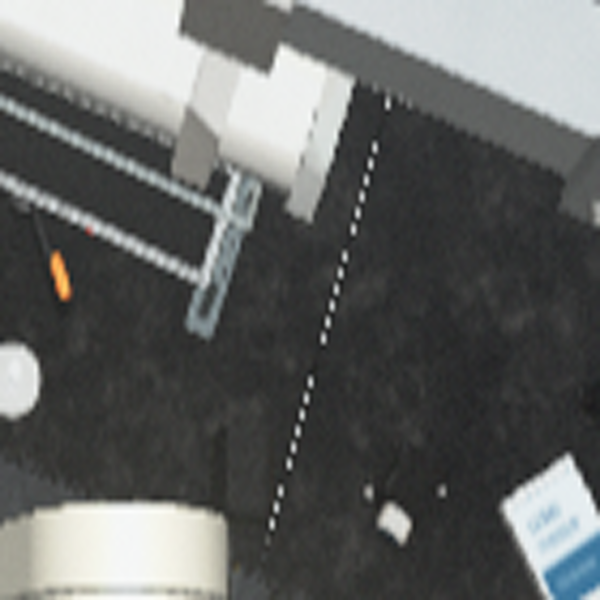

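View pics/s2.png

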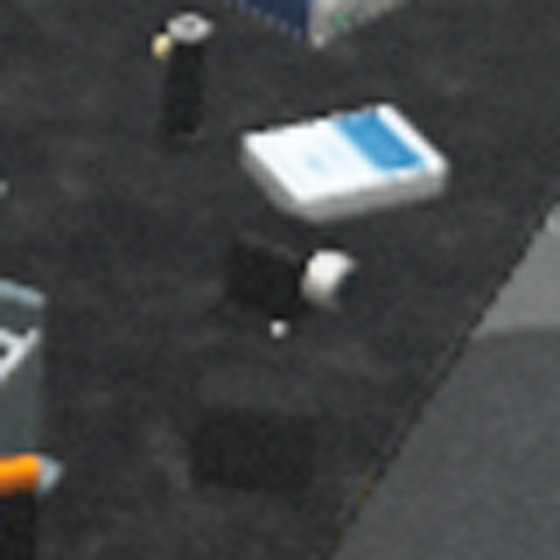

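```bash
cat > ov.py <<'E'
from h import *
import sys
def rackpts(cx,cy,yaw):
    c,s=np.cos(yaw),np.sin(yaw)
    W=lambda x,y,z:np.array([cx+c*x-s*y,cy+s*x+c*y,z])
    def L(x,y,z): # ledge frame
        a=.2; return W(x*np.cos(a)-z*np.sin(a),y,110+x*np.sin(a)+z*np.cos(a))
    return W,L
def draw(c,box,k,pars,name,kn=0.0):
    im=ctrl.get_image(c)[:,:,::-1]; im=im[box[1]:box[3],box[0]:box[2]]
    im=cv2.resize(np.ascontiguousarray(im),None,fx=k,fy=k,interpolation=cv2.INTER_CUBIC)
    W,L=rackpts(*pars)
    def ln(A,B,col):
        a,b=[tuple(int(v) for v in ((proj(c,P)-box[:2]+.5)*k)) for P in (A,B)]
        cv2.line(im,a,b,col,1)
    for x in(-45,45): ln(L(x,-192,10),L(x,192,10),(0,0,255)) 
    for y in(-192,192,-202,202): ln(W(-44,y,130),W(44,y,130),(0,255,0))
    ln(W(0,-192,180),W(0,192,180),(255,255,0))
    ax=W(-29.4,0,65); a=-.75+kn
    d=lambda r,z:W(-29.4-r*np.cos(a),r*np.sin(a),z)
    ln(d(73,125),d(107,125),(255,0,255)); ln(d(90,125),d(90,48),(255,0,255))
    cv2.imwrite(f"pics/{name}.png",im)
if __name__=="__main__":
    p=[float(v) for v in sys.argv[1:4]]; n=sys.argv[4]
    draw("side",[245,120,365,250],4.6,p,"os"+n,float(sys.argv[5])); draw("top",[270,150,390,230],6.6,p,"ot"+n,float(sys.argv[5]))
E
python3 ov.py 595 12 -0.05 1 0.05
```

```text
(no output)
```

View pics/os1.png

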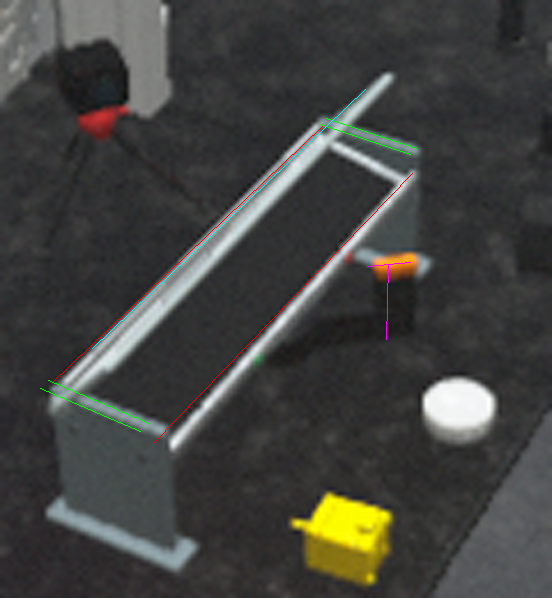

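View pics/ot1.png

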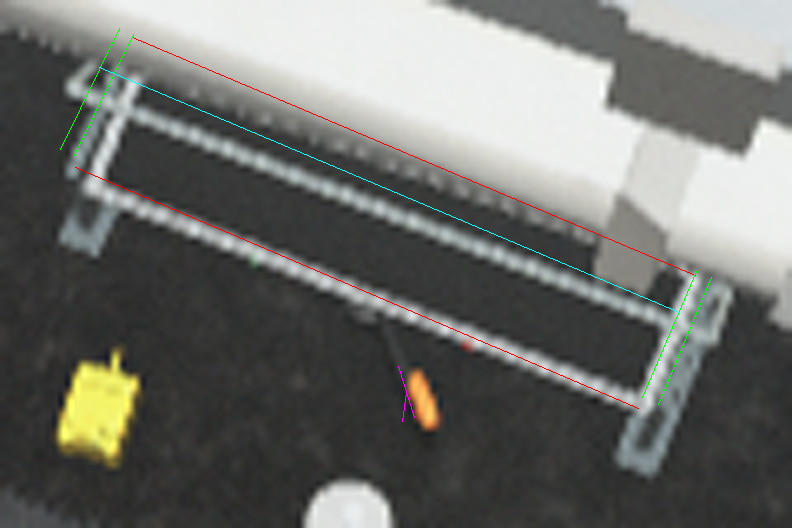

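```bash
cat > fit.py <<'E'
from h import *
from ov import rackpts
from scipy.optimize import least_squares
s=lambda x,y:("side",np.array([245+x/4.6-.5,120+y/4.6-.5]))
t=lambda x,y:("top",np.array([270+x/6.6-.5,150+y/6.6-.5]))
obs=[(s(172,442),(-43,192,10)),(s(412,176),(-43,-192,10)),(t(92,188),(-43,192,10)),(t(643,408),(-43,-192,10)),(s(320,141),(43,-192,10))]
def res(p):
    W,L=rackpts(*p[:3]); r=[]
    for (c,uv),q in obs: r+=list(proj(c,L(*q))-uv)
    return r
f=least_squares(res,[595,12,-.05],diff_step=1e-3); print(f.x,np.round(f.fun,1))
E
python3 fit.py
```

```text
[ 5.88025936e+02  1.19864270e+01 -5.00000000e-02] [-2.8  0.8  1.1 -0.3 -2.9 -2.  -1.1  1.2  2.4 -2.6]
```

```bash
sed -i "s/q\[1\]\/q\[2\]\]).round(1)/q[1]\/q[2]])/" h.py; python3 fit.py
```

```text
[ 5.88409112e+02  9.26473036e+00 -1.56297891e-02] [-0.5  0.7  0.1 -1.3 -2.6 -0.3  0.5  0.   1.  -3.3]
```

```bash
sed -i "s/,(s(320,141),(43,-192,10))//" fit.py; python3 fit.py;  python3 ov.py 586 9 -0.012 2 0.05
```

```text
[ 5.88672142e+02  6.37570783e+00 -2.09728143e-02] [-0.4  0.1  0.5 -1.6 -1.9 -0.4  1.1  0.4]
```

View pics/os2.png

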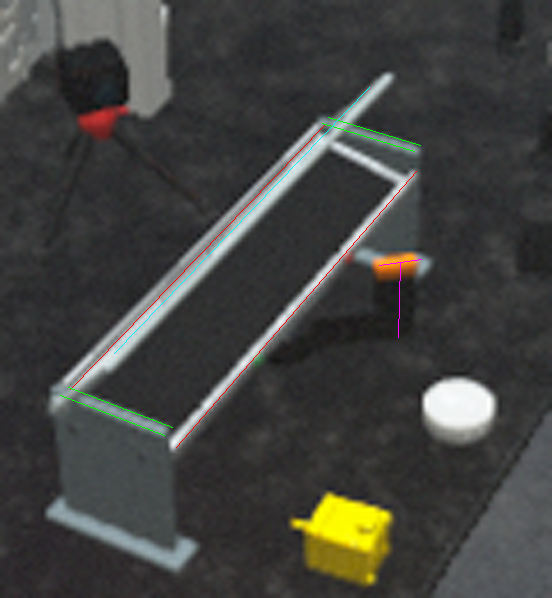

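View pics/ot2.png

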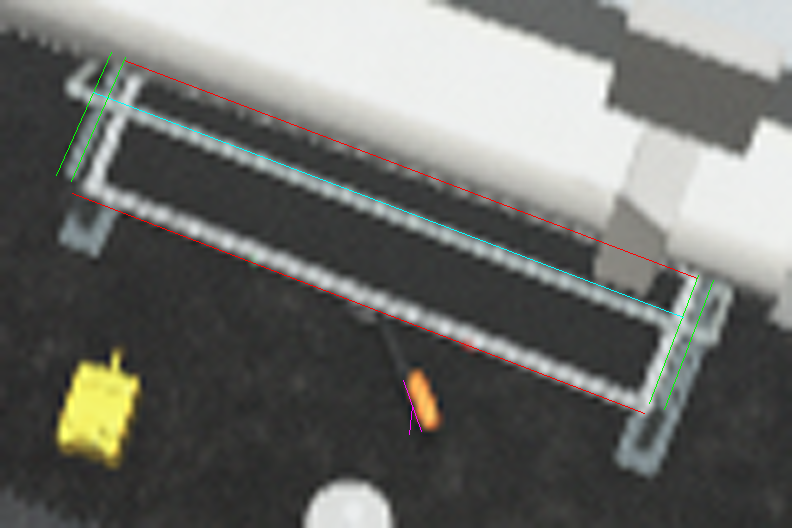

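```bash
cat > go.py <<'E'
from h import *
def Rt(yaw,tilt=0.0):  # deg; tool x at heading yaw, tool down, tilt about heading-y axis (approach leaning so that tool back is toward robot)
    base=np.array([[1,0,0],[0,-1,0],[0,0,-1.]])
    return R.from_euler('z',yaw,degrees=True)*R.from_euler('y',-tilt,degrees=True)*R.from_matrix(base)
def now():
    o=ctrl.get_obs(); return np.array(o['ee_pos']),R.from_rotvec(o['orientation'])
def plan(start,tip_targets,reach=163.):
    """targets: (x,y,z of point 'reach' ahead, yaw,tilt)"""
    p,r=start
    for t in tip_targets:
        r2=Rt(t[3],t[4]); p2=np.array(t[:3])-r2.apply([0,0,reach])
        dr=(r.inv()*r2).as_rotvec(degrees=True); 
        n=int(max(1,np.ceil(np.linalg.norm(p2-p)/40),np.ceil(np.linalg.norm(dr)/7)))
        d=r.inv().apply(p2-p)
        if np.linalg.norm(dr)<1: 
            print('->',t,'n',n,'row',np.round(d/n/1000,4).tolist(),np.round(dr/n,2).tolist())
        else:
            rr=r; ds=(p2-p)/n; print('->',t,'n',n)
            for i in range(n):
                print('  ',np.round(rr.inv().apply(ds)/1000,4).tolist(),np.round(dr/n,2).tolist()); rr=rr*R.from_rotvec(dr/n,degrees=True)
        p,r=p2,r2
E
cat > knob.py <<'E'
from go import *
from ov import rackpts
W,L=rackpts(588.5,5,-.018)
def c(kn,sg=1,extra=0,z=86):
    a=-.75+kn; D=6+13.5*abs(np.cos(a))+10*abs(np.sin(a))+extra
    t=np.array([np.sin(a),np.cos(a)])*sg
    q=np.array([-29.4-90*np.cos(a),90*np.sin(a)])-t*D
    return W(q[0],q[1],z).round(1)
E
python3 - <<'E'
from knob import *
T=[]
s=c(0,1,14)
T.append((s[0],s[1],240,-1,0)); T.append((*s,-1,0))
for k in np.linspace(0.0,1.5,11): T.append((*c(k),-1,0))
print([t[:3] for t in T])
plan(now(),T)
E
```

```text
[(np.float64(516.7), np.float64(-81.9), 240), (np.float64(516.7), np.float64(-81.9), np.float64(86.0)), (np.float64(507.3), np.float64(-71.5), np.float64(86.0)), (np.float64(496.4), np.float64(-63.0), np.float64(86.0)), (np.float64(486.8), np.float64(-52.6), np.float64(86.0)), (np.float64(478.7), np.float64(-40.5), np.float64(86.0)), (np.float64(472.6), np.float64(-27.0), np.float64(86.0)), (np.float64(468.8), np.float64(-12.3), np.float64(86.0)), (np.float64(466.9), np.float64(0.0), np.float64(86.0)), (np.float64(466.8), np.float64(12.9), np.float64(86.0)), (np.float64(468.6), np.float64(26.0), np.float64(86.0)), (np.float64(472.5), np.float64(39.1), np.float64(86.0)), (np.float64(478.6), np.float64(51.7), np.float64(86.0))]
-> (np.float64(516.7), np.float64(-81.9), 240, -1, 0) n 15
   [0.0301, -0.024, 0.0001] [0.0, -0.0, 1.5]
   [0.0294, -0.0248, 0.0001] [0.0, -0.0, 1.5]
   [0.0288, -0.0255, 0.0001] [0.0, -0.0, 1.5]
   [0.0281, -0.0263, 0.0001] [0.0, -0.0, 1.5]
   [0.0274, -0.027, 0.0001] [0.0, -0.0, 1.5]
   [0.0267, -0.0277, 0.0001] [0.0, -0.0, 1.5]
   [0.0259, -0.0284, 0.0001] [0
[... 1044 characters left out ...]
.0] [0.0, 0.0, 0.0]
-> (np.float64(468.8), np.float64(-12.3), np.float64(86.0), -1, 0) n 1 row [-0.0041, -0.0146, 0.0] [0.0, 0.0, 0.0]
-> (np.float64(466.9), np.float64(0.0), np.float64(86.0), -1, 0) n 1 row [-0.0021, -0.0123, 0.0] [0.0, 0.0, 0.0]
-> (np.float64(466.8), np.float64(12.9), np.float64(86.0), -1, 0) n 1 row [-0.0003, -0.0129, 0.0] [0.0, 0.0, 0.0]
-> (np.float64(468.6), np.float64(26.0), np.float64(86.0), -1, 0) n 1 row [0.0016, -0.0131, 0.0] [0.0, 0.0, 0.0]
-> (np.float64(472.5), np.float64(39.1), np.float64(86.0), -1, 0) n 1 row [0.0037, -0.0132, 0.0] [0.0, 0.0, 0.0]
-> (np.float64(478.6), np.float64(51.7), np.float64(86.0), -1, 0) n 1 row [0.0059, -0.0127, 0.0] [0.0, 0.0, 0.0]
```

Request:
jog_arm(steps=[[[0.03, -0.024, 0, 0, 0, 1.5, 1], [0.0295, -0.025, 0, 0, 0, 1.5, 1], [0.029, -0.0255, 0, 0, 0, 1.5, 1], [0.028, -0.0265, 0, 0, 0, 1.5, 1], [0.0275, -0.027, 0, 0, 0, 1.5, 1], [0.0265, -0.028, 0, 0, 0, 1.5, 1], [0.026, -0.0285, 0, 0, 0, 1.5, 1], [0.025, -0.029, 0, 0, 0, 1.5, 1], [0.0245, -0.0295, 0, 0, 0, 1.5, 1], [0.0235, -0.0305, 0, 0, 0, 1.5, 1], [0.023, -0.031, 0, 0, 0, 1.5, 1], [0.022, -0.0315, 0, 0, 0, 1.5, 1], [0.021, -0.032, 0, 0, 0, 1.5, 1], [0.0205, -0.0325, 0, 0, 0, 1.5, 1], [0.0195, -0.033, 0, 0, 0, 1.5, 1], [0, 0, 0, 0, 0, 0, 1], [0, 0, 0, 0, 0, 0, 1]]])

```text
t: 3.17
ee_pos: [517.3, -79.7, 404.7]
orientation: [3.141, -0.022, 0.0]
ft_force: [-0.3, -0.6, -0.5]
width: 0.5
```

Run:
```python
from go import *
tcp(); snap("side","a1",[200,100,420,300],3)
```

```text
3.17 [517.3 -79.7 404.7] [[1.0, -0.014, 0.0], [-0.014, -1.0, -0.0], [0.0, 0.0, -1.0]] 0.4580183641453819 [-0.3 -0.6 -0.5]
```

View pics/a1.png

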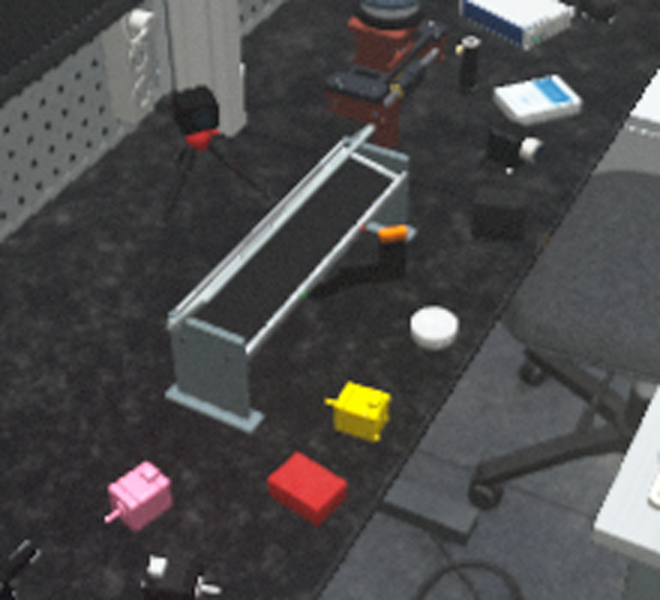

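Request:
jog_arm(steps=[[[0, 0.002, 0.0385, 0, 0, 0, 1], [0, 0, 0.0385, 0, 0, 0, 1], [0, 0, 0.0385, 0, 0, 0, 1], [0, 0, 0.0385, 0, 0, 0, 1], [0, 0, 0, 0, 0, 0, 1]]])

```text
t: 3.63
ee_pos: [513.0, -84.3, 244.3]
orientation: [-3.139, 0.031, 0.02]
ft_force: [-0.9, 0.8, -1.0]
width: 0.5
```

Run:
```python
from go import *
tcp(); snap("side","a2",[250,100,400,240],4)
```

```text
3.63 [513.  -84.3 244.3] [[1.0, -0.02, -0.013], [-0.02, -1.0, 0.002], [-0.013, -0.002, -1.0]] 0.4798066047928279 [-0.9  0.8 -1. ]
```

View pics/a2.png

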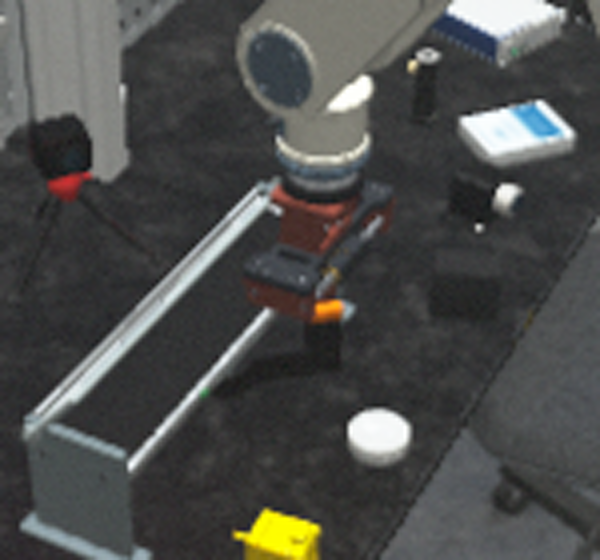

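Request:
jog_arm(steps=[[[-0.002, -0.006, -0.004, 0, 0, 0, 1], [-0.004, -0.006, 0, 0, 0, 0, 1], [-0.011, -0.0085, 0, 0, 0, 0, 1], [-0.01, -0.01, 0, 0, 0, 0, 1], [-0.0085, -0.012, 0, 0, 0, 0, 1], [-0.0065, -0.0135, 0, 0, 0, 0, 1], [-0.004, -0.0145, 0, 0, 0, 0, 1], [-0.002, -0.0125, 0, 0, 0, 0, 1], [-0.0005, -0.013, 0, 0, 0, 0, 1], [0, 0, 0, 0, 0, 0, 1]]])

```text
t: 4.52
ee_pos: [469.1, 15.6, 255.9]
orientation: [-3.141, 0.025, -0.002]
ft_force: [-0.1, 0.4, 0.6]
width: 0.5
```

Run:
```python
from go import *
tcp(); snap("side","a3",[250,100,400,240],4)
print(lm("wing","side"))
```

```text
4.52 [469.1  15.6 255.9] [[1.0, -0.016, 0.001], [-0.016, -1.0, 0.0], [0.001, -0.0, -1.0]] 0.46292387787214123 [-0.1  0.4  0.6]
[(0.7, [324, 201], array([464.3,  60.7]))]
```

View pics/a3.png

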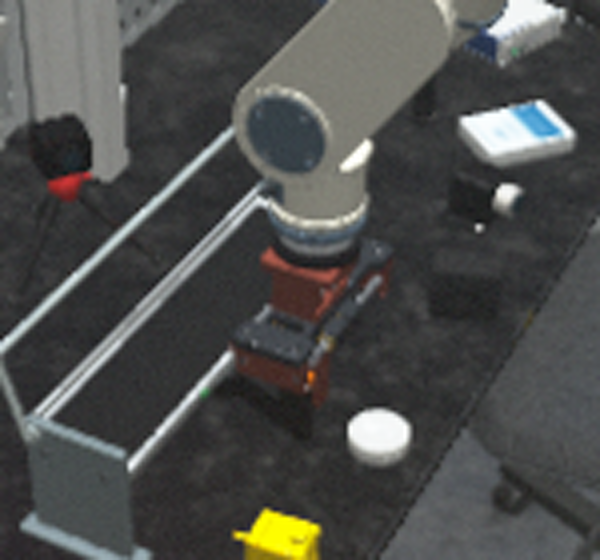

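Request:
jog_arm(steps=[[[0.0015, -0.012, 0, 0, 0, 0, 1], [0.0035, -0.013, 0, 0, 0, 0, 1], [0.006, -0.0125, 0, 0, 0, 0, 1], [0, 0, 0, 0, 0, 0, 1], [0, 0, 0, 0, 0, 0, 1]]])

```text
t: 5.03
ee_pos: [481.5, 51.0, 254.7]
orientation: [-3.141, 0.027, -0.0]
ft_force: [0.2, -1.2, 0.3]
width: 0.5
```

Run:
```python
from go import *
tcp(); snap("side","a4",[250,100,400,240],4)
print(lm("wing","side"))
```

```text
5.03 [481.5  51.  254.7] [[1.0, -0.017, 0.0], [-0.017, -1.0, 0.0], [0.0, -0.0, -1.0]] 0.4905877700904305 [ 0.2 -1.2  0.3]
[(0.65, [242, 353], array([389.4, 648.1])), (0.53, [314, 203], array([489.2,  84.4]))]
```

View pics/a4.png

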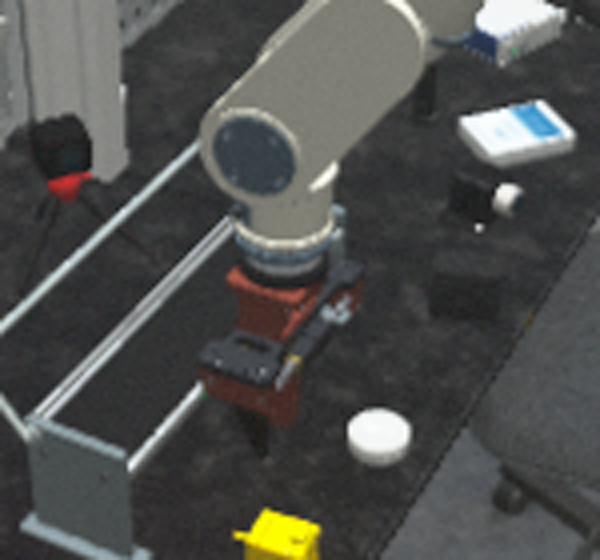

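Request:
jog_arm(steps=[[[0.003, -0.004, 0, 0, 0, 0, 1], [0, 0, 0, 0, 0, 0, 1], [0, 0, 0, 0, 0, 0, 1]]])

```text
t: 5.38
ee_pos: [483.2, 52.7, 254.3]
orientation: [3.138, -0.028, -0.007]
ft_force: [-6.2, -17.7, 5.8]
width: 0.3
```

Run:
```python
from go import *
tcp()
```

```text
5.38 [483.2  52.7 254.3] [[1.0, -0.018, -0.005], [-0.018, -1.0, -0.003], [-0.004, 0.003, -1.0]] 0.3076936541597566 [ -6.2 -17.7   5.8]
```

Request:
jog_arm(steps=[[[-0.008, 0.012, 0, 0, 0, 0, 1], [-0.01, 0.015, -0.02, 0, 0, 0, 1], [0, 0, -0.04, 0, 0, 0, 1], [0, 0, -0.04, 0, 0, 0, 1], [0, 0, -0.04, 0, 0, 0, 1], [-0.03, 0.02, -0.03, 0, 0, 0, 0], [-0.03, 0.02, 0, 0, 0, 0, -1], [0, 0, 0, 0, 0, 0, -1]]])

```text
t: 6.05
ee_pos: [404.8, -10.3, 422.3]
orientation: [3.141, -0.03, 0.0]
ft_force: [0.1, 0.2, -0.7]
width: 17.2
```

Run:
```python
from go import *
tcp(); snap("side","b1",[200,130,350,290],3.7); snap("top","b2",[200,140,320,230],6.5)
for n in ["spare_stepper_mid","red_box_mid","wing"]:
  for c in("side","top"): print(n,c,lm(n,c))
```

```text
6.05 [404.8 -10.3 422.3] [[1.0, -0.019, 0.0], [-0.019, -1.0, -0.001], [0.0, 0.001, -1.0]] 17.23476749575994 [ 0.1  0.2 -0.7]
spare_stepper_mid side [(0.85, [259, 295], array([484.3, 442.1])), (0.73, [371, 151], array([ 468. , -407.1])), (0.5, [316, 236], array([445.4, 153.3]))]
spare_stepper_mid top [(0.66, [250, 167], array([568.2, 365.4])), (0.56, [226, 177], array([487. , 441.6])), (0.44, [290, 212], array([441.5, 123. ]))]
red_box_mid side [(0.6, [300, 261], array([442.1, 265.7])), (0.17, [345, 210], array([417.5, -22.9]))]
red_box_mid top [(0.49, [415, 247], array([ 492. , -421.5])), (0.46, [255, 203], array([428.6, 283. ]))]
wing side [(0.74, [317, 201], array([483.7,  69.8]))]
wing top []
```

View pics/b1.png

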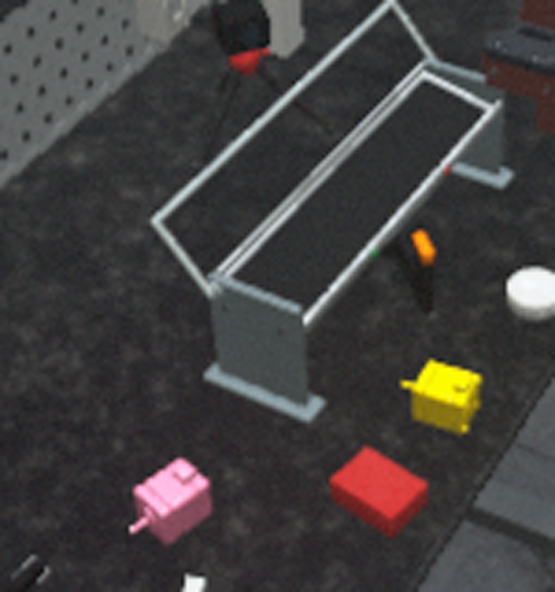

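View pics/b2.png

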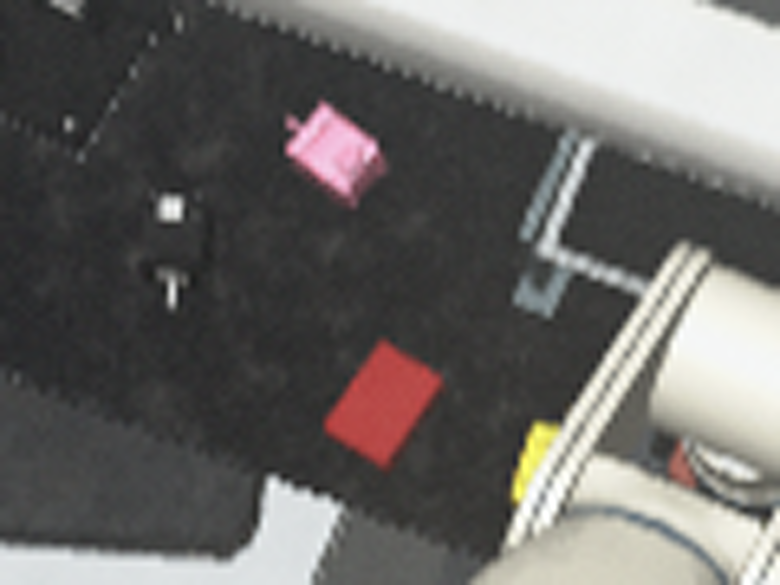

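Run:
```python
from go import *
im=ctrl.get_image("top"); hsv=cv2.cvtColor(im,cv2.COLOR_RGB2HSV)
m=((hsv[:,:,0]<8)|(hsv[:,:,0]>172))&(hsv[:,:,1]>130)&(hsv[:,:,2]>70); m[:,:230]=0;m[:,285:]=0;m[:170]=0;m[240:]=0
ys,xs=np.nonzero(m); print(len(xs),xs.min(),xs.max(),ys.min(),ys.max())
P=np.array([at("top",(x,y),28)[:2] for x,y in zip(xs,ys)]).astype(np.float32)
print(cv2.minAreaRect(P),P.mean(0))
f=lambda x,y:(200+x/6.5-.5,140+y/6.5-.5)
print([at("top",f(*q),28)[:2] for q in((387,338),(443,380),(387,468),(324,425))])
print("plug",at("top",f(170,208),46),"shaft tip",at("top",f(172,308),21),"shaft base",at("top",f(171,270),21))
snap("side","b3",[225,265,315,335],7)
```

```text
192 250 267 193 211
((435.75970458984375, 266.30804443359375), (49.86213302612305, 71.17735290527344), 79.62931823730469) [435.3319  266.10727]
[array([478.2, 281.4]), array([464.9, 235.7]), array([396.6, 246.8]), array([408.5, 296.8])]
plug [505.  446.6  46. ] shaft tip [447.3 424.6  21. ] shaft base [471.3 436.   21. ]
```

View pics/b3.png

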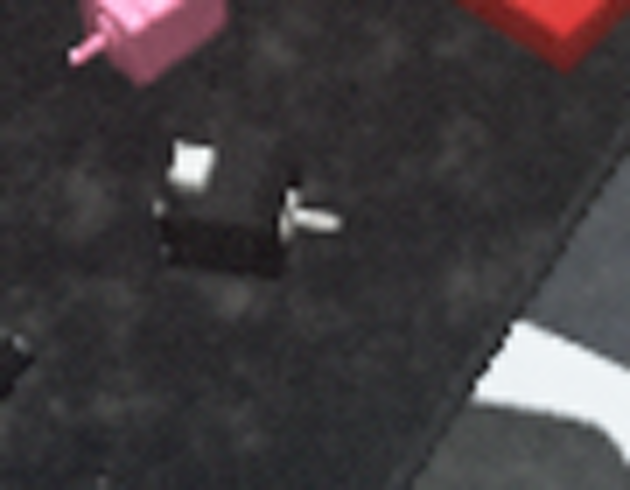

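Run:
```python
from go import *
f=lambda x,y:(225+x/7-.5,265+y/7-.5)
print("plug",at("side",f(193,165),46),"tip",at("side",f(341,221),21),"base",at("side",f(290,215),21))
# top face corners of stepper in side (z=42): near-front edge
print([at("side",f(*q),42)[:2] for q in((172,210),(283,235),(195,140),(297,175))],"bottom",[at("side",f(*q),0)[:2] for q in((172,262),(280,278))])
```

```text
plug [503.2 445.8  46. ] tip [444.4 426.1  21. ] base [465.1 433.6  21. ]
[array([500.1, 466.4]), array([452.6, 455.2]), array([511.8, 432.4]), array([463.8, 427.3])] bottom [array([506. , 465.2]), array([461. , 450.4])]
```

Run:
```python
from go import *
print(proj("side",(459,525,85)),proj("side",(459,545,85)), proj("side",(487,440,200)))
plan(now(),[(487.5,440.5,200,18.5,0),(487.5,440.5,24,18.5,0)])
```

```text
[247.61436168 306.84898991] [243.30795905 312.52392098] [252.78721274 253.75413891]
-> (487.5, 440.5, 200, 18.5, 0) n 12
   [0.0059, -0.0375, 0.0048] [-0.0, 0.0, -1.62]
   [0.0069, -0.0373, 0.0048] [-0.0, 0.0, -1.62]
   [0.008, -0.0371, 0.0048] [-0.0, 0.0, -1.62]
   [0.009, -0.0369, 0.0048] [-0.0, 0.0, -1.62]
   [0.0101, -0.0366, 0.0048] [-0.0, 0.0, -1.62]
   [0.0111, -0.0363, 0.0048] [-0.0, 0.0, -1.62]
   [0.0121, -0.036, 0.0048] [-0.0, 0.0, -1.62]
   [0.0132, -0.0356, 0.0048] [-0.0, 0.0, -1.62]
   [0.0142, -0.0352, 0.0048] [-0.0, 0.0, -1.62]
   [0.0152, -0.0348, 0.0048] [-0.0, 0.0, -1.62]
   [0.0161, -0.0344, 0.0048] [-0.0, 0.0, -1.62]
   [0.0171, -0.0339, 0.0048] [-0.0, 0.0, -1.62]
-> (487.5, 440.5, 24, 18.5, 0) n 5 row [0.0, 0.0, 0.0352] [0.0, 0.0, 0.0]
```

Request:
jog_arm(steps=[[[0.006, -0.0375, 0.005, 0, 0, -1.62, -1], [0.007, -0.0375, 0.005, 0, 0, -1.62, -1], [0.008, -0.037, 0.005, 0, 0, -1.62, -1], [0.009, -0.037, 0.005, 0, 0, -1.62, -1], [0.01, -0.0365, 0.005, 0, 0, -1.62, -1], [0.011, -0.0365, 0.005, 0, 0, -1.62, -1], [0.012, -0.036, 0.005, 0, 0, -1.62, -1], [0.013, -0.0355, 0.005, 0, 0, -1.62, -1], [0.014, -0.035, 0.005, 0, 0, -1.62, -1], [0.015, -0.035, 0.005, 0, 0, -1.62, -1], [0.016, -0.0345, 0.005, 0, 0, -1.62, -1], [0.017, -0.034, 0.003, 0, 0, -1.62, -1], [0, 0, 0, 0, 0, 0, -1], [0, 0, 0, 0, 0, 0, -1]]])

```text
t: 7.72
ee_pos: [486.2, 442.1, 361.9]
orientation: [3.1, 0.507, -0.002]
ft_force: [0.3, -0.7, -0.5]
width: 87.5
```

Run:
```python
from go import *
tcp(); snap("side","c1",[200,200,320,340],4.2)
plan(now(),[(487.5,440.5,90,18.5,0),(487.5,440.5,24,18.5,0)])
```

```text
7.72 [486.2 442.1 361.9] [[0.948, 0.318, -0.001], [0.318, -0.948, -0.001], [-0.001, 0.001, -1.0]] 87.49397525945503 [ 0.3 -0.7 -0.5]
-> (487.5, 440.5, 90, 18.5, 0) n 3 row [0.0005, 0.0002, 0.0364] [0.02, 0.03, -0.01]
-> (487.5, 440.5, 24, 18.5, 0) n 2 row [0.0, 0.0, 0.033] [0.0, 0.0, 0.0]
```

View pics/c1.png

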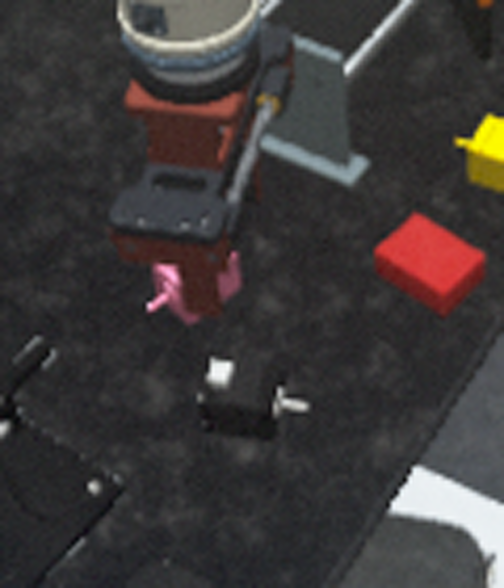

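Request:
jog_arm(steps=[[[0.0005, 0, 0.036, 0, 0, 0, -1], [0.0005, 0, 0.036, 0, 0, 0, -1], [0, 0, 0.036, 0, 0, 0, -1], [0, 0, 0.033, 0, 0, 0, -1], [0, 0, 0.018, 0, 0, 0, -1], [0, 0, 0.012, 0, 0, 0, -1], [0, 0, 0, 0, 0, 0, -1], [0, 0, 0, 0, 0, 0, -1]]])

```text
t: 8.43
ee_pos: [487.8, 439.9, 192.7]
orientation: [3.101, 0.501, -0.0]
ft_force: [-0.1, 0.4, 1.2]
width: 87.6
```

Run:
```python
from go import *
tcp(); snap("side","c2",[200,200,320,340],4.2)
```

```text
8.43 [487.8 439.9 192.7] [[0.949, 0.315, -0.0], [0.315, -0.949, -0.0], [-0.0, 0.0, -1.0]] 87.64603001567305 [-0.1  0.4  1.2]
```

View pics/c2.png

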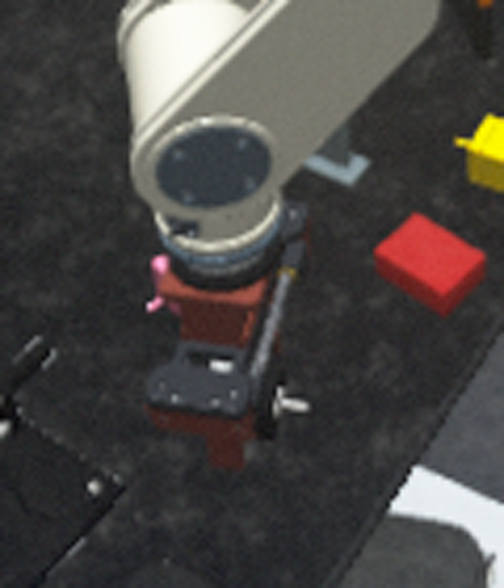

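Request:
jog_arm(steps=[[[0, 0, 0.004, 0, 0, 0, -1], [0, 0, 0, 0, 0, 0, 1], [0, 0, 0, 0, 0, 0, 1], [0, 0, 0, 0, 0, 0, 1], [0, 0, 0, 0, 0, 0, 1], [0, 0, 0, 0, 0, 0, 1], [0, 0, 0, 0, 0, 0, 1], [0, 0, -0.01, 0, 0, 0, 1], [0, 0, -0.03, 0, 0, 0, 1], [0, 0, -0.04, 0, 0, 0, 1], [0, 0, -0.04, 0, 0, 0, 1], [0, 0, -0.04, 0, 0, 0, 1], [0, 0, -0.04, 0, 0, 0, 1], [0, 0, 0, 0, 0, 0, 1]]])

```text
t: 9.65
ee_pos: [489.0, 441.9, 397.9]
orientation: [-3.094, -0.502, -0.018]
ft_force: [0.7, 1.1, -1.5]
width: 41.8
```

```bash
cat > rk.py <<'E'
from go import *
from ov import rackpts
RK=(588.5,5,-.018)
W,L=rackpts(*RK)
YAW=np.degrees(RK[2])
def tgt(y,h,x=0.,tilt=11.46,yaw=0.): # grasp point at height h above ledge face
    return (*L(x,y,h).round(1),YAW+yaw,tilt)
E
python3 - <<'E'
from rk import *
tcp(); snap("side","c3",[200,150,340,330],3.3)
plan(now(),[tgt(45,120),tgt(45,50)])
E
```

```text
9.65 [489.  441.9 397.9] [[0.949, 0.316, 0.01], [0.316, -0.949, 0.009], [0.013, -0.005, -1.0]] 41.80131890465535 [ 0.7  1.1 -1.5]
-> (np.float64(565.5), np.float64(50.4), np.float64(227.6), np.float64(-1.0313240312354817), 11.46) n 10
   [-0.0081, 0.0384, 0.0005] [-0.22, 1.09, 1.93]
   [-0.0068, 0.0387, 0.0005] [-0.22, 1.09, 1.93]
   [-0.0055, 0.0389, 0.0005] [-0.22, 1.09, 1.93]
   [-0.0042, 0.0391, 0.0006] [-0.22, 1.09, 1.93]
   [-0.0029, 0.0392, 0.0006] [-0.22, 1.09, 1.93]
   [-0.0016, 0.0393, 0.0008] [-0.22, 1.09, 1.93]
   [-0.0002, 0.0393, 0.0009] [-0.22, 1.09, 1.93]
   [0.0011, 0.0393, 0.0011] [-0.22, 1.09, 1.93]
   [0.0024, 0.0392, 0.0012] [-0.22, 1.09, 1.93]
   [0.0037, 0.0391, 0.0015] [-0.22, 1.09, 1.93]
-> (np.float64(579.4), np.float64(50.2), np.float64(159.0), np.float64(-1.0313240312354817), 11.46) n 2 row [-0.0, -0.0, 0.035] [0.0, 0.0, 0.0]
```

View pics/c3.png

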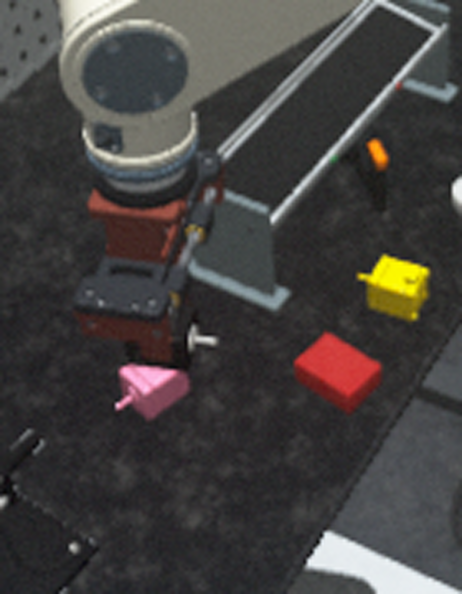

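Request:
jog_arm(steps=[[[-0.008, 0.0385, 0.0005, -0.22, 1.09, 1.93, 1], [-0.007, 0.0385, 0.0005, -0.22, 1.09, 1.93, 1], [-0.0055, 0.039, 0.0005, -0.22, 1.09, 1.93, 1], [-0.004, 0.039, 0.0005, -0.22, 1.09, 1.93, 1], [-0.003, 0.039, 0.0005, -0.22, 1.09, 1.93, 1], [-0.0015, 0.0395, 0.001, -0.22, 1.09, 1.93, 1], [0, 0.0395, 0.001, -0.22, 1.09, 1.93, 1], [0.001, 0.0395, 0.001, -0.22, 1.09, 1.93, 1], [0.0025, 0.039, 0.001, -0.22, 1.09, 1.93, 1], [0.0035, 0.039, 0.0015, -0.22, 1.09, 1.93, 1], [0, 0, 0, 0, 0, 0, 1], [0, 0, 0, 0, 0, 0, 1], [0, 0, 0, 0, 0, 0, 1]]])

```text
t: 10.78
ee_pos: [532.0, 49.9, 382.6]
orientation: [3.12, -0.027, 0.298]
ft_force: [-0.1, 0.3, -3.4]
width: 41.6
```

Run:
```python
from rk import *
tcp(); 
plan(now(),[tgt(45,60),tgt(45,27)])
```

```text
10.78 [532.   49.9 382.6] [[0.982, -0.018, 0.189], [-0.017, -1.0, -0.009], [0.189, 0.006, -0.982]] 41.63622249718732 [-0.1  0.3 -3.4]
-> (np.float64(577.4), np.float64(50.2), np.float64(168.8), np.float64(-1.0313240312354817), 11.46) n 2 row [0.0013, -0.0007, 0.0278] [0.16, 0.28, 0.03]
-> (np.float64(583.9), np.float64(50.1), np.float64(136.5), np.float64(-1.0313240312354817), 11.46) n 1 row [-0.0, -0.0, 0.0329] [0.0, 0.0, 0.0]
```

Request:
jog_arm(steps=[[[0.0015, -0.0005, 0.028, 0.16, 0.28, 0, 1], [0.0015, -0.0005, 0.028, 0.16, 0.28, 0, 1], [0, 0, 0.015, 0, 0, 0, 1], [0, 0, 0.008, 0, 0, 0, 1], [0, 0, 0, 0, 0, 0, 1], [0, 0, 0, 0, 0, 0, 1]]])

```text
t: 11.28
ee_pos: [550.8, 52.1, 306.4]
orientation: [3.124, -0.021, 0.316]
ft_force: [-0.6, -0.3, -3.4]
width: 41.8
```

Run:
```python
from rk import *
tcp(); snap("side","d1",[250,100,370,220],4.8)
plan(now(),[tgt(45,27)])
```

```text
11.28 [550.8  52.1 306.4] [[0.98, -0.014, 0.2], [-0.013, -1.0, -0.003], [0.2, 0.0, -0.98]] 41.83870563621591 [-0.6 -0.3 -3.4]
-> (np.float64(583.9), np.float64(50.1), np.float64(136.5), np.float64(-1.0313240312354817), 11.46) n 1 row [-0.0013, 0.0013, 0.0101] [-0.03, -0.1, 0.24]
```

View pics/d1.png

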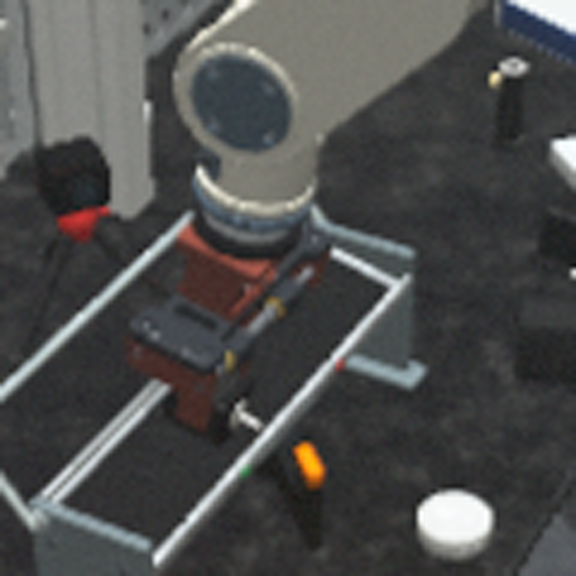

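Request:
jog_arm(steps=[[[-0.001, 0.001, 0.006, 0, 0, 0, 1], [0, 0, 0.003, 0, 0, 0, 1], [0, 0, 0.002, 0, 0, 0, 1], [0, 0, 0, 0, 0, 0, 1]]])

```text
t: 11.67
ee_pos: [553.8, 51.4, 300.4]
orientation: [-3.124, 0.023, -0.331]
ft_force: [-12.0, 6.5, 34.6]
width: 41.8
```

Run:
```python
from rk import *
tcp(); plan(now(),[tgt(45,25)])
```

```text
11.67 [553.8  51.4 300.4] [[0.978, -0.014, 0.209], [-0.014, -1.0, -0.001], [0.209, -0.002, -0.978]] 41.80365625636652 [-12.    6.5  34.6]
-> (np.float64(584.3), np.float64(50.1), np.float64(134.5), np.float64(-1.0313240312354817), 11.46) n 1 row [-0.0031, 0.0008, 0.0056] [-0.14, -0.62, 0.18]
```

Run:
```python
from rk import *
snap("side","d2",[270,150,330,210],9.5)
```

```text
(no output)
```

View pics/d2.png

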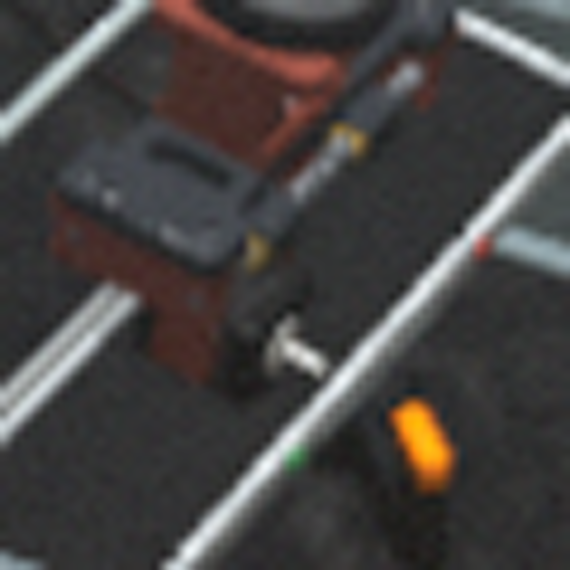

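Run:
```python
from rk import *
f=lambda q:((q-[270,150]+.5)*9.5).round()
p,r=now(); g=p+r.apply([0,0,163]); print(g, g-L(0,0,0))
print("tip from tcp",f(proj("side",p+r.apply([-45,0,168]))), "finger tip L", f(proj("side",p+r.apply([0,-21,182]))))
print("lip top at y45", f(proj("side",L(-43,45,10))), f(proj("side",L(-43,0,10))),f(proj("side",L(-43,100,10))),"back",f(proj("side",L(43,90,10))))
print("wing",f(proj("side",W(-29.4-90*np.cos(.75),90*np.sin(.75),125))))
```

```text
[587.81693794  51.20659462 140.94656843] [-0.68306206 46.20659462 30.94656843]
tip from tcp [329. 356.] finger tip L [191. 358.]
lip top at y45 [331. 387.] [390. 319.] [254. 473.] back [ 70. 348.]
wing [430. 427.]
```

Request:
jog_arm(steps=[[[-0.002, 0, -0.003, 0, 0, 0, 1], [0, 0, 0, 0, 0, 0, 1], [0, 0, 0, 0, 0, 0, 1]]])

```text
t: 11.97
ee_pos: [549.6, 50.5, 299.6]
orientation: [3.124, -0.024, 0.32]
ft_force: [-8.1, 4.0, 17.0]
width: 41.6
```

Run:
```python
from rk import *
tcp(); p,r=now(); g=p+r.apply([0,0,163]); print(g-L(0,0,0))
```

```text
11.97 [549.6  50.5 299.6] [[0.979, -0.015, 0.203], [-0.015, -1.0, -0.003], [0.203, -0.0, -0.979]] 41.613950722091325 [-8.1  4.  17. ]
[-5.83469234 45.02870558 29.96085037]
```

Request:
jog_arm(steps=[[[0, 0, -0.001, 0, 0, 0, 0.3], [0, 0, 0, 0, 0, 0, -0.3], [0, 0, 0, 0, 0, 0, -0.5], [0, 0, 0, 0, 0, 0, -0.5], [0, 0, 0, 0, 0, 0, -0.5], [0, 0, -0.015, 0, 0, 0, -0.5], [0, 0, -0.03, 0, 0, 0, -0.5], [0, 0, -0.04, 0, 0, 0, -1], [0, 0, -0.03, 0, 0, 0, -1], [0, 0, 0, 0, 0, 0, -1]]])

```text
t: 12.8
ee_pos: [527.2, 50.1, 417.7]
orientation: [3.123, -0.025, 0.332]
ft_force: [0.7, 0.2, 0.1]
width: 82.8
```

Run:
```python
from rk import *
tcp(); snap("side","d3",[250,120,370,240],4.8)
im=ctrl.get_image("top"); hsv=cv2.cvtColor(im,cv2.COLOR_RGB2HSV)
m=((hsv[:,:,0]<8)|(hsv[:,:,0]>172))&(hsv[:,:,1]>130)&(hsv[:,:,2]>70); m[:,:230]=0;m[:,275:]=0;m[:170]=0;m[240:]=0
ys,xs=np.nonzero(m)
P=np.array([at("top",(x,y),28)[:2] for x,y in zip(xs,ys)]).astype(np.float32)
print(len(P),cv2.minAreaRect(P) if len(P)>5 else 0)
print(lm("red_box_mid","side"))
plan(now(),[(436,266.3,200,78.5,0)])
```

```text
12.8 [527.2  50.1 417.7] [[0.977, -0.016, 0.21], [-0.016, -1.0, -0.003], [0.211, -0.001, -0.978]] 82.76441694512998 [0.7 0.2 0.1]
189 ((435.814208984375, 266.2987060546875), (49.86885452270508, 71.09070587158203), 79.5625228881836)
[(0.76, [302, 260], array([438.6, 261.5]))]
-> (436, 266.3, 200, 78.5, 0) n 12
   [-0.0085, -0.0179, 0.0024] [0.67, -0.81, -6.59]
   [-0.0063, -0.0187, 0.0027] [0.67, -0.81, -6.59]
   [-0.0041, -0.0193, 0.003] [0.67, -0.81, -6.59]
   [-0.0018, -0.0196, 0.0033] [0.67, -0.81, -6.59]
   [0.0005, -0.0196, 0.0035] [0.67, -0.81, -6.59]
   [0.0028, -0.0194, 0.0037] [0.67, -0.81, -6.59]
   [0.0051, -0.0189, 0.0039] [0.67, -0.81, -6.59]
   [0.0073, -0.0181, 0.004] [0.67, -0.81, -6.59]
   [0.0094, -0.0171, 0.0041] [0.67, -0.81, -6.59]
   [0.0113, -0.0159, 0.0042] [0.67, -0.81, -6.59]
   [0.0131, -0.0144, 0.0042] [0.67, -0.81, -6.59]
   [0.0147, -0.0128, 0.0041] [0.67, -0.81, -6.59]
```

View pics/d3.png

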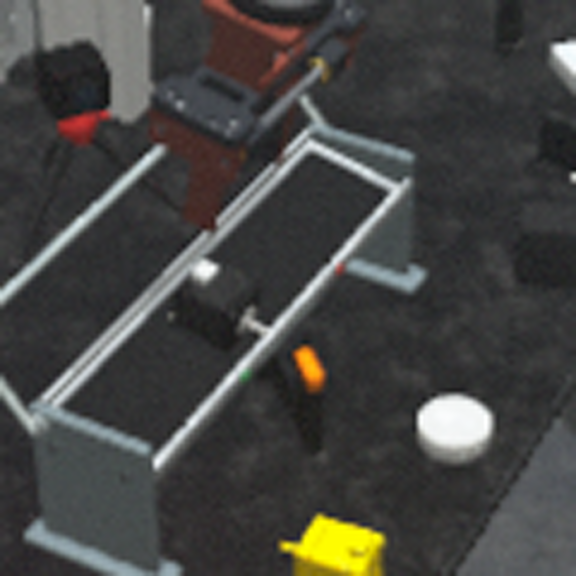

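Request:
jog_arm(steps=[[[-0.0085, -0.018, 0.0025, 0.67, -0.81, -6.6, -1], [-0.0065, -0.0185, 0.0025, 0.67, -0.81, -6.6, -1], [-0.004, -0.0195, 0.003, 0.67, -0.81, -6.6, -1], [-0.002, -0.0195, 0.0035, 0.67, -0.81, -6.6, -1], [0.0005, -0.0195, 0.0035, 0.67, -0.81, -6.6, -1], [0.003, -0.0195, 0.0035, 0.67, -0.81, -6.6, -1], [0.005, -0.019, 0.004, 0.67, -0.81, -6.6, -1], [0.0075, -0.018, 0.004, 0.67, -0.81, -6.6, -1], [0.0095, -0.017, 0.004, 0.67, -0.81, -6.6, -1], [0.0115, -0.016, 0.004, 0.67, -0.81, -6.6, -1], [0.013, -0.0145, 0.004, 0.67, -0.81, -6.6, -1], [0.0145, -0.013, 0.004, 0.67, -0.81, -6.6, -1], [0, 0, 0, 0, 0, 0, -1], [0, 0, 0, 0, 0, 0, -1]]])

```text
t: 14.12
ee_pos: [435.3, 266.6, 362.0]
orientation: [2.432, 1.989, -0.006]
ft_force: [-0.8, -0.1, 1.4]
width: 88.1
```

Run:
```python
from rk import *
tcp()
plan(now(),[(436,266.3,60,79.2,0),(436,266.3,22,79.2,0)])
```

```text
14.12 [435.3 266.6 362. ] [[0.199, 0.98, -0.003], [0.98, -0.199, -0.003], [-0.003, -0.002, -1.0]] 88.10869554497604 [-0.8 -0.1  1.4]
-> (436, 266.3, 60, 79.2, 0) n 4 row [0.0001, 0.0003, 0.0347] [-0.03, 0.05, -0.16]
-> (436, 266.3, 22, 79.2, 0) n 1 row [0.0, 0.0, 0.038] [0.0, 0.0, 0.0]
```

Request:
jog_arm(steps=[[[0, 0.0005, 0.035, 0, 0, -0.2, -1], [0, 0.0005, 0.035, 0, 0, -0.2, -1], [0, 0, 0.035, 0, 0, 0, -1], [0, 0, 0.03, 0, 0, 0, -1], [0, 0, 0.015, 0, 0, 0, -1], [0, 0, 0, 0, 0, 0, -1], [0, 0, 0, 0, 0, 0, -1]]])

```text
t: 14.7
ee_pos: [436.8, 265.1, 213.0]
orientation: [2.427, 1.994, -0.005]
ft_force: [-0.4, 0.9, -0.1]
width: 87.7
```

Run:
```python
from rk import *
tcp();snap("side","e1",[250,200,350,300],5.8)
```

```text
14.7 [436.8 265.1 213. ] [[0.194, 0.981, -0.002], [0.981, -0.194, -0.002], [-0.003, -0.002, -1.0]] 87.7418326017129 [-0.4  0.9 -0.1]
```

View pics/e1.png

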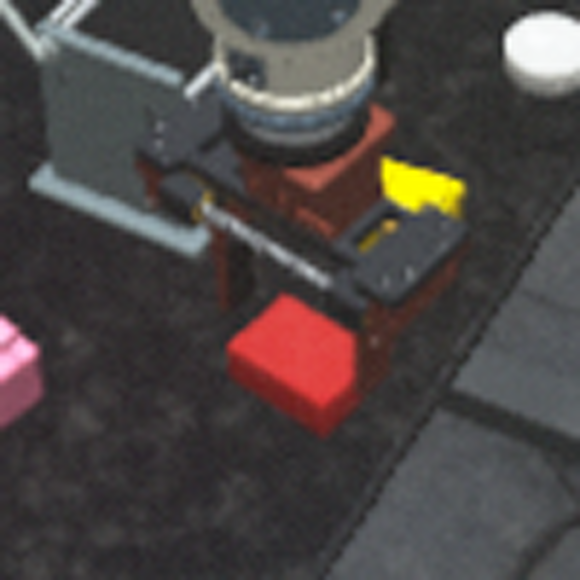

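Request:
jog_arm(steps=[[[0, 0, 0.012, 0, 0, 0, -1], [0, 0, 0.01, 0, 0, 0, -1], [0, 0, 0.005, 0, 0, 0, -1], [0, 0, 0, 0, 0, 0, -1], [0, 0, 0, 0, 0, 0, 1], [0, 0, 0, 0, 0, 0, 1], [0, 0, 0, 0, 0, 0, 1], [0, 0, 0, 0, 0, 0, 1], [0, 0, 0, 0, 0, 0, 1]]])

```text
t: 15.5
ee_pos: [436.8, 266.1, 187.2]
orientation: [2.424, 1.997, -0.0]
ft_force: [-0.1, 0.1, 1.1]
width: 69.9
```

Run:
```python
from rk import *
tcp();snap("side","e2",[250,200,350,300],5.8)
```

```text
15.5 [436.8 266.1 187.2] [[0.191, 0.982, 0.0], [0.982, -0.191, -0.001], [-0.0, 0.0, -1.0]] 69.92398278698236 [-0.1  0.1  1.1]
```

View pics/e2.png

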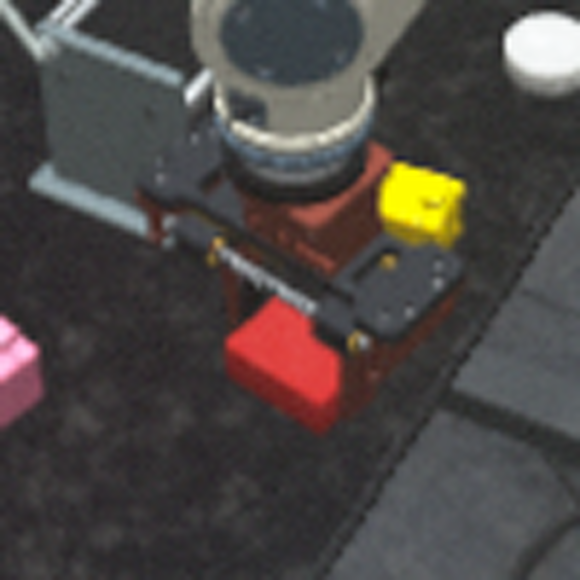

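Request:
jog_arm(steps=[[[0, 0, -0.01, 0, 0, 0, 1], [0, 0, -0.03, 0, 0, 0, 1], [0, 0, -0.04, 0, 0, 0, 1], [0, 0, -0.04, 0, 0, 0, 1], [0, 0, -0.04, 0, 0, 0, 1], [0, 0, -0.04, 0, 0, 0, 1], [0, 0, 0, 0, 0, 0, 1], [0, 0, 0, 0, 0, 0, 1]]])

```text
t: 16.22
ee_pos: [437.1, 266.3, 389.9]
orientation: [2.423, 1.997, 0.008]
ft_force: [-0.9, -0.0, -1.0]
width: 69.6
```

Run:
```python
from rk import *
tcp();
plan(now(),[tgt(125,110)])
```

```text
16.22 [437.1 266.3 389.9] [[0.191, 0.982, 0.005], [0.982, -0.191, 0.002], [0.003, 0.005, -1.0]] 69.60127066041507 [-0.9 -0.  -1. ]
-> (np.float64(568.9), np.float64(130.4), np.float64(217.8), np.float64(-1.0313240312354817), 11.46) n 12
   [-0.0095, 0.0103, 0.001] [-0.66, 0.77, 6.64]
   [-0.0082, 0.0113, 0.0011] [-0.66, 0.77, 6.64]
   [-0.0069, 0.0122, 0.0011] [-0.66, 0.77, 6.64]
   [-0.0055, 0.0129, 0.0012] [-0.66, 0.77, 6.64]
   [-0.004, 0.0134, 0.0012] [-0.66, 0.77, 6.64]
   [-0.0024, 0.0138, 0.0014] [-0.66, 0.77, 6.64]
   [-0.0008, 0.0139, 0.0015] [-0.66, 0.77, 6.64]
   [0.0008, 0.0139, 0.0017] [-0.66, 0.77, 6.64]
   [0.0024, 0.0137, 0.0018] [-0.66, 0.77, 6.64]
   [0.0039, 0.0133, 0.002] [-0.66, 0.77, 6.64]
   [0.0054, 0.0128, 0.0022] [-0.66, 0.77, 6.64]
   [0.0068, 0.012, 0.0025] [-0.66, 0.77, 6.64]
```

Request:
jog_arm(steps=[[[-0.0095, 0.0105, 0.001, -0.66, 0.77, 6.64, 1], [-0.008, 0.0115, 0.001, -0.66, 0.77, 6.64, 1], [-0.007, 0.012, 0.001, -0.66, 0.77, 6.64, 1], [-0.0055, 0.013, 0.001, -0.66, 0.77, 6.64, 1], [-0.004, 0.0135, 0.001, -0.66, 0.77, 6.64, 1], [-0.0025, 0.014, 0.0015, -0.66, 0.77, 6.64, 1], [-0.001, 0.014, 0.0015, -0.66, 0.77, 6.64, 1], [0.001, 0.014, 0.0015, -0.66, 0.77, 6.64, 1], [0.0025, 0.0135, 0.002, -0.66, 0.77, 6.64, 1], [0.004, 0.0135, 0.002, -0.66, 0.77, 6.64, 1], [0.0055, 0.013, 0.002, -0.66, 0.77, 6.64, 1], [0.007, 0.012, 0.0025, -0.66, 0.77, 6.64, 1], [0, 0, 0, 0, 0, 0, 1], [0, 0, 0, 0, 0, 0, 1]]])

```text
t: 17.38
ee_pos: [536.7, 129.8, 373.5]
orientation: [3.122, -0.024, 0.3]
ft_force: [0.5, 0.0, -0.9]
width: 69.5
```

Run:
```python
from rk import *
tcp();
plan(now(),[tgt(125,60),tgt(125,27)])
```

```text
17.38 [536.7 129.8 373.5] [[0.982, -0.016, 0.191], [-0.015, -1.0, -0.007], [0.191, 0.004, -0.982]] 69.51852562033376 [ 0.5  0.  -0.9]
-> (np.float64(578.8), np.float64(130.2), np.float64(168.8), np.float64(-1.0313240312354817), 11.46) n 2 row [0.0005, -0.0007, 0.023] [0.1, 0.23, 0.08]
-> (np.float64(585.4), np.float64(130.1), np.float64(136.5), np.float64(-1.0313240312354817), 11.46) n 1 row [0.0001, -0.0, 0.033] [0.0, 0.0, 0.0]
```

Request:
jog_arm(steps=[[[0.0005, -0.0005, 0.023, 0.1, 0.23, 0.08, 1], [0.0005, -0.0005, 0.023, 0.1, 0.23, 0.08, 1], [0, 0, 0.015, 0, 0, 0, 1], [0, 0, 0.01, 0, 0, 0, 1], [0, 0, 0.004, 0, 0, 0, 1], [0, 0, 0, 0, 0, 0, 1], [0, 0, 0, 0, 0, 0, 1]]])

```text
t: 17.97
ee_pos: [553.1, 131.2, 302.1]
orientation: [3.124, -0.029, 0.319]
ft_force: [0.1, -0.6, -0.2]
width: 69.6
```

Run:
```python
from rk import *
tcp(); snap("side","e3",[250,140,350,240],5.8)
plan(now(),[tgt(125,25)])
```

```text
17.97 [553.1 131.2 302.1] [[0.979, -0.018, 0.202], [-0.018, -1.0, -0.003], [0.202, -0.001, -0.979]] 69.63580744816417 [ 0.1 -0.6 -0.2]
-> (np.float64(585.8), np.float64(130.1), np.float64(134.5), np.float64(-1.0313240312354817), 11.46) n 1 row [-0.0015, 0.0005, 0.0081] [-0.06, -0.25, -0.04]
```

View pics/e3.png

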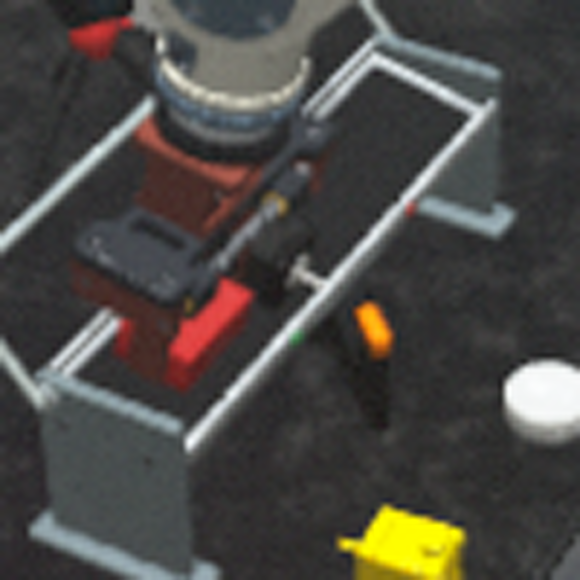

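Request:
jog_arm(steps=[[[-0.001, 0, 0.004, 0, 0, 0, 1], [0, 0, 0.002, 0, 0, 0, 1], [0, 0, 0, 0, 0, 0, 1], [0, 0, 0, 0, 0, 0, 1]]])

```text
t: 18.35
ee_pos: [553.4, 130.9, 295.9]
orientation: [3.124, -0.03, 0.319]
ft_force: [0.2, 0.4, -2.0]
width: 69.8
```

Run:
```python
from rk import *
tcp()
plan(now(),[tgt(125,25)])
```

```text
18.35 [553.4 130.9 295.9] [[0.979, -0.019, 0.202], [-0.019, -1.0, -0.003], [0.202, -0.001, -0.979]] 69.83495852393419 [ 0.2  0.4 -2. ]
-> (np.float64(585.8), np.float64(130.1), np.float64(134.5), np.float64(-1.0313240312354817), 11.46) n 1 row [-0.0003, 0.0002, 0.0016] [-0.04, -0.21, -0.09]
```

Request:
jog_arm(steps=[[[0, 0, 0.0015, 0, 0, 0, 1], [0, 0, 0, 0, 0, 0, 1], [0, 0, 0, 0, 0, 0, 1]]])

```text
t: 18.6
ee_pos: [553.7, 130.9, 294.3]
orientation: [3.124, -0.03, 0.319]
ft_force: [-0.0, -0.1, -0.7]
width: 69.9
```

Request:
jog_arm(steps=[[[0, 0, 0.0005, 0, 0, 0, -0.7], [0, 0, 0, 0, 0, 0, -0.84], [0, 0, 0, 0, 0, 0, -0.84], [0, 0, -0.01, 0, 0, 0, -0.84], [0, 0, -0.03, 0, 0, 0, -0.84], [0, 0, -0.04, 0, 0, 0, -1], [0, 0, -0.04, 0, 0, 0, -1], [0, 0, 0, 0, 0, 0, -1]]])

```text
t: 19.27
ee_pos: [530.4, 131.8, 419.3]
orientation: [-3.121, 0.03, -0.337]
ft_force: [1.1, -0.0, 0.2]
width: 87.6
```

Run:
```python
from rk import *
tcp(); snap("side","e4",[250,140,350,240],5.8)
snap("side","f1",[330,110,410,190],7)
snap("top","f2",[350,220,460,280],7)
for n in ["red_readout_mid","mini_camera_mid"]:
  for c in("side","top"):
    for i in range(2):
      ctrl.get_image(c); print(n,c,lm(n,c))
```

```text
19.27 [530.4 131.8 419.3] [[0.977, -0.019, 0.214], [-0.019, -1.0, -0.0], [0.213, -0.004, -0.977]] 87.64107400278675 [ 1.1 -0.   0.2]
red_readout_mid side [(0.68, [366, 168], array([ 440.5, -280.6]))]
red_readout_mid side [(0.81, [365, 169], array([ 443.3, -271.5]))]
red_readout_mid top [(0.83, [376, 247], array([ 433.1, -269.2]))]
red_readout_mid top [(0.82, [375, 246], array([ 437.2, -263.3]))]
mini_camera_mid side [(0.57, [368, 150], array([ 483. , -404.8]))]
mini_camera_mid side [(0.68, [370, 151], array([ 471.6, -396.2]))]
mini_camera_mid top [(0.73, [417, 247], array([ 491.6, -427.5]))]
mini_camera_mid top [(0.81, [415, 246], array([ 495.5, -417.9]))]
```

View pics/e4.png

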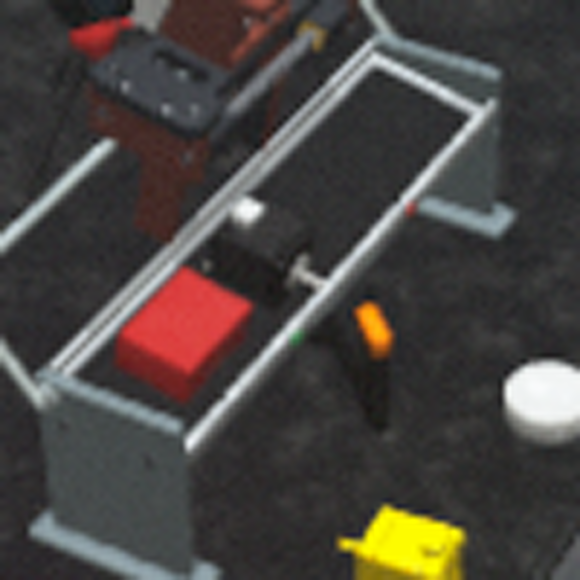

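View pics/f1.png

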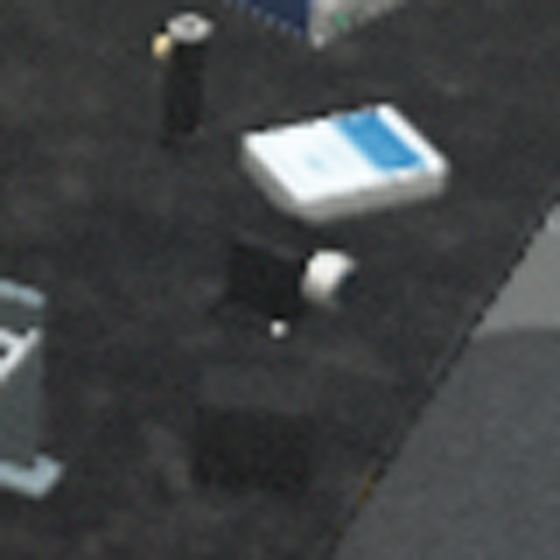

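View pics/f2.png

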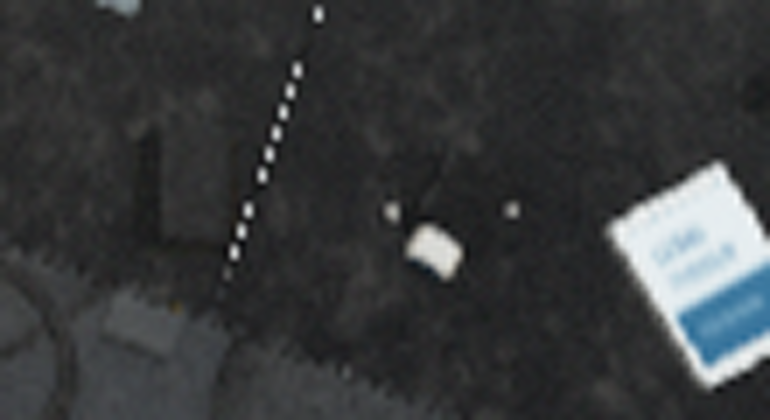

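```bash
cat > enh.py <<'E'
from h import *
def enh(c,name,box,k,g=4,n=8,lut=None):
    acc=sum(ctrl.get_image(c).astype(float) for _ in range(n))/n
    im=acc[box[1]:box[3],box[0]:box[2],::-1]
    im=np.clip((im-15)*g,0,255).astype(np.uint8)
    cv2.imwrite(f"pics/{name}.png",cv2.resize(im,None,fx=k,fy=k,interpolation=cv2.INTER_CUBIC))
E
python3 - <<'E'
from enh import *
enh("side","g1",[330,130,400,190],9); enh("top","g2",[360,225,440,270],9.5)
E
```

```text
(no output)
```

View pics/g1.png

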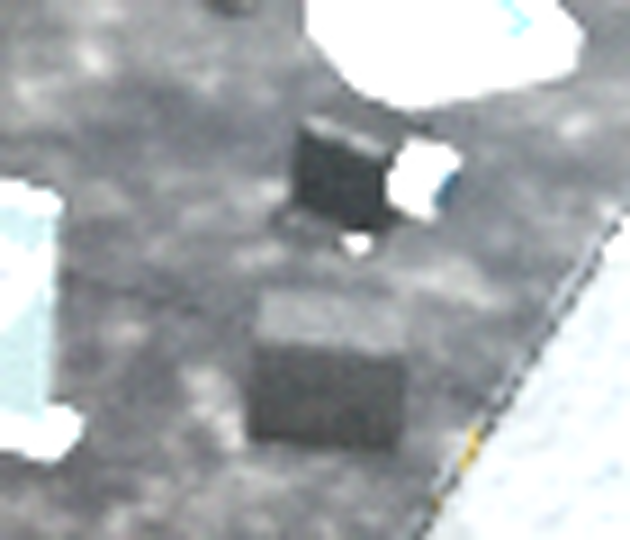

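View pics/g2.png

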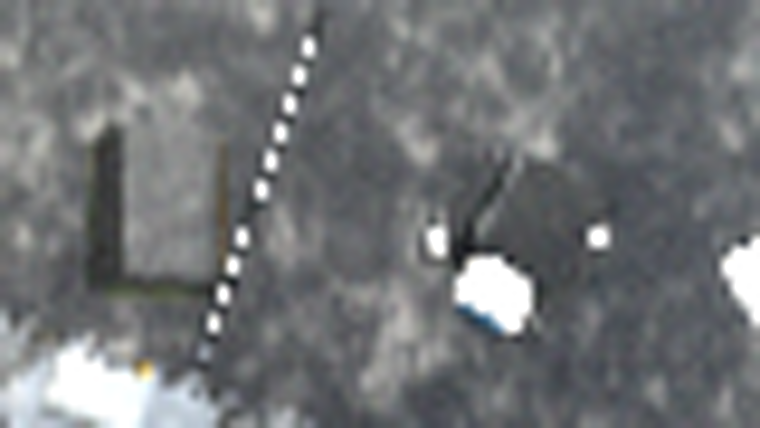

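Run:
```python
from go import *
s=lambda x,y:(330+x/9-.5,130+y/9-.5); t=lambda x,y:(360+x/9.5-.5,225+y/9.5-.5)
print("RO side top52",[at("side",s(*q),52)[:2] for q in((253,345),(405,350),(262,288),(405,300))])
print("bottom",[at("side",s(*q),0)[:2] for q in((248,440),(400,450))])
print("RO top top52",[at("top",t(*q),52)[:2] for q in((122,112),(222,125),(122,280),(220,285))])
print("bottom",[at("top",t(*q),0)[:2] for q in((92,125),(92,290),(205,292))])
print("scr",[at("top",t(*q),6)[:2] for q in((437,240),(598,237))],"side",at("side",s(357,243),6))
print("lens",at("top",t(495,290),30), at("side",s(432,178),30))
print("block top side",[at("side",s(*q),55)[:2] for q in((300,127),(392,165),(315,115))])
```

```text
RO side top52 [array([ 459. , -231.5]), array([ 398.1, -259.6]), array([ 472.4, -272.8]), array([ 411.9, -294.5])]
bottom [array([ 457., -230.]), array([ 393.6, -255.4])]
RO top top52 [array([ 463.9, -237.7]), array([ 474.2, -280.3]), array([ 394.4, -262. ]), array([ 407.6, -302.3])]
bottom [array([ 464.9, -229.4]), array([ 394.8, -254.1]), array([ 412. , -301.3])]
scr [array([ 469.9, -389.6]), array([ 497., -456.])] side [ 468.6 -387.6    6. ]
lens [ 452.9 -417.2   30. ] [ 446.1 -422.1   30. ]
block top side [array([ 506.3, -397.4]), array([ 455.6, -388. ]), array([ 504. , -410.3])]
```

Run:
```python
from enh import *
enh("top","g3",[398,235,430,263],20,6,12); enh("side","g4",[355,138,385,163],20,6,12)
t=lambda x,y:(360+x/9.5-.5,225+y/9.5-.5)
print([at("top",t(*q),55)[:2] for q in((520,165),(468,248))],[at("top",t(*q),5)[:2] for q in((510,150),(458,240))])
```

```text
[array([ 503.5, -407. ]), array([ 460.8, -397.2])] [array([ 520.4, -407.5]), array([ 473.5, -398.4])]
```

View pics/g3.png

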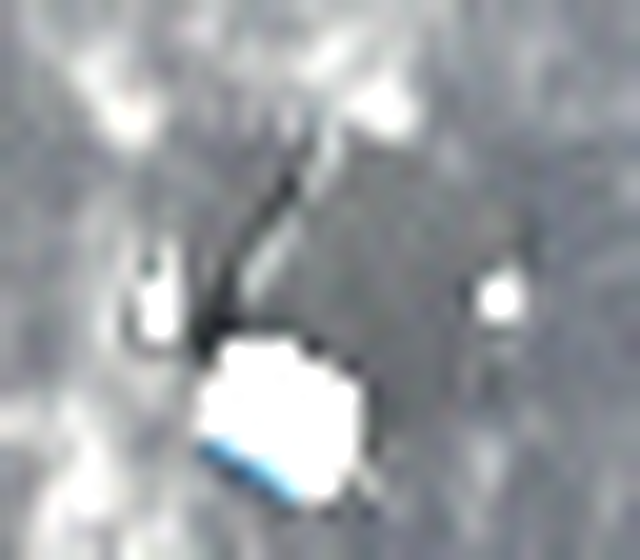

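View pics/g4.png

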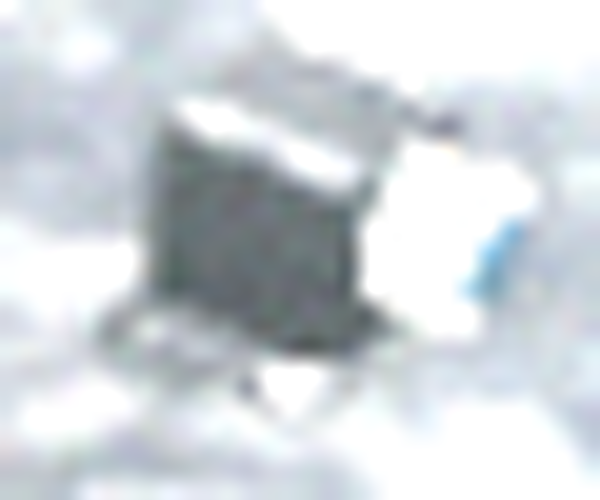

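Run:
```python
from go import *
tcp(); plan(now(),[(482,-420,200,-12,0)])
```

```text
22.22 [529.6 131.3 411.3] [[0.979, -0.019, 0.202], [-0.019, -1.0, -0.003], [0.202, -0.001, -0.979]] 87.82672421503729 [ 0.3 -0.3 -0.3]
-> (482, -420, 200, -12, 0) n 14
   [-0.0033, 0.0394, 0.0028] [-0.08, -0.83, 0.77]
   [-0.0027, 0.0395, 0.0029] [-0.08, -0.83, 0.77]
   [-0.0021, 0.0395, 0.003] [-0.08, -0.83, 0.77]
   [-0.0015, 0.0395, 0.0031] [-0.08, -0.83, 0.77]
   [-0.001, 0.0395, 0.0032] [-0.08, -0.83, 0.77]
   [-0.0004, 0.0395, 0.0032] [-0.08, -0.83, 0.77]
   [0.0002, 0.0395, 0.0033] [-0.08, -0.83, 0.77]
   [0.0008, 0.0395, 0.0033] [-0.08, -0.83, 0.77]
   [0.0014, 0.0395, 0.0034] [-0.08, -0.83, 0.77]
   [0.002, 0.0395, 0.0034] [-0.08, -0.83, 0.77]
   [0.0025, 0.0394, 0.0034] [-0.08, -0.83, 0.77]
   [0.0031, 0.0394, 0.0035] [-0.08, -0.83, 0.77]
   [0.0037, 0.0393, 0.0035] [-0.08, -0.83, 0.77]
   [0.0043, 0.0393, 0.0035] [-0.08, -0.83, 0.77]
```

Request:
jog_arm(steps=[[[-0.0035, 0.0395, 0.003, -0.08, -0.83, 0.77, -1], [-0.0025, 0.0395, 0.003, -0.08, -0.83, 0.77, -1], [-0.002, 0.0395, 0.003, -0.08, -0.83, 0.77, -1], [-0.0015, 0.0395, 0.003, -0.08, -0.83, 0.77, -1], [-0.001, 0.0395, 0.003, -0.08, -0.83, 0.77, -1], [-0.0005, 0.0395, 0.003, -0.08, -0.83, 0.77, -1], [0, 0.0395, 0.0035, -0.08, -0.83, 0.77, -1], [0.001, 0.0395, 0.0035, -0.08, -0.83, 0.77, -1], [0.0015, 0.0395, 0.0035, -0.08, -0.83, 0.77, -1], [0.002, 0.0395, 0.0035, -0.08, -0.83, 0.77, -1], [0.0025, 0.0395, 0.0035, -0.08, -0.83, 0.77, -1], [0.003, 0.0395, 0.0035, -0.08, -0.83, 0.77, -1], [0.0035, 0.0395, 0.0035, -0.08, -0.83, 0.77, -1], [0.0045, 0.0395, 0.0035, -0.08, -0.83, 0.77, -1], [0, 0, 0, 0, 0, 0, -1], [0, 0, 0, 0, 0, 0, -1]]])

```text
t: 23.55
ee_pos: [481.7, -422.3, 361.6]
orientation: [-3.123, 0.331, 0.0]
ft_force: [0.3, -0.0, -0.5]
width: 88.0
```

Run:
```python
from rk import *
tcp()
plan(now(),[(482,-420,80,-12,0),(482,-420,33,-12,0)])
```

```text
23.55 [ 481.7 -422.3  361.6] [[0.978, -0.21, -0.0], [-0.21, -0.978, 0.001], [-0.0, -0.001, -1.0]] 87.97918192734932 [ 0.3 -0.  -0.5]
-> (482, -420, 80, -12, 0) n 3 row [-0.0, -0.0007, 0.0395] [-0.02, 0.01, -0.03]
-> (482, -420, 33, -12, 0) n 2 row [0.0, 0.0, 0.0235] [0.0, 0.0, 0.0]
```

Request:
jog_arm(steps=[[[0, -0.0005, 0.039, 0, 0, 0, -1], [0, -0.001, 0.039, 0, 0, 0, -1], [0, 0, 0.035, 0, 0, 0, -1], [0, 0, 0, 0, 0, 0, -1], [0, 0, 0, 0, 0, 0, -1]]])

```text
t: 23.97
ee_pos: [482.4, -417.3, 248.0]
orientation: [-3.121, 0.324, 0.006]
ft_force: [-0.4, -0.6, 0.3]
width: 87.6
```

Run:
```python
from enh import *
tcp()
enh("side","h1",[335,105,395,175],8.5,3,4)
```

```text
23.97 [ 482.4 -417.3  248. ] [[0.979, -0.205, -0.003], [-0.205, -0.979, 0.004], [-0.004, -0.003, -1.0]] 87.55309614035536 [-0.4 -0.6  0.3]
```

View pics/h1.png

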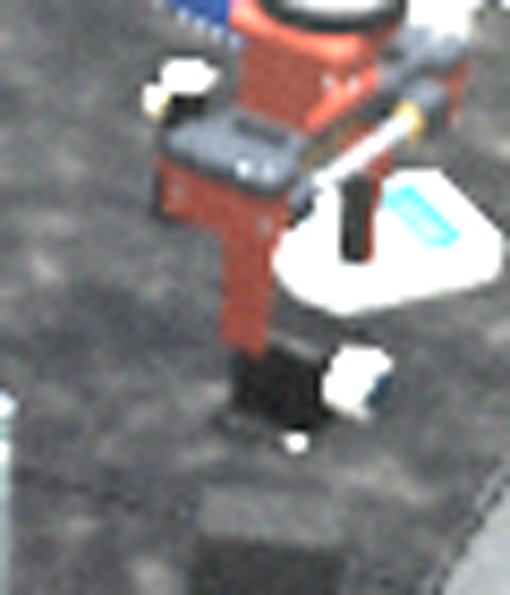

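Run:
```python
from go import *
f=lambda q:((proj("side",q)-[335,105]+.5)*8.5).round()
u=np.array([.978,-.208]);v=np.array([.208,.978])
for c in((482,-420),(476,-418),(488,-420)):
    c=np.array(c)
    B=lambda x,y,z:f((*(c+u*x+v*y),z))
    print(c,"blk top+y edge",B(-25,22.5,55),B(25,22.5,55),"bottom",B(-25,22.5,5),B(25,22.5,5),"lens end",B(-45,0,30),"plate",B(-30,35,5),B(30,35,5))
p,r=now(); print("finger",f(p+r.apply([-10,-55,182])),f(p+r.apply([10,-55,182])))
```

```text
[ 482 -420] blk top+y edge [319. 360.] [237. 324.] bottom [310. 442.] [229. 406.] lens end [372. 396.] plate [304. 456.] [207. 413.]
[ 476 -418] blk top+y edge [329. 365.] [246. 329.] bottom [320. 447.] [238. 411.] lens end [382. 401.] plate [314. 462.] [216. 418.]
[ 488 -420] blk top+y edge [308. 357.] [226. 321.] bottom [299. 439.] [218. 403.] lens end [361. 393.] plate [293. 453.] [197. 410.]
finger [255. 351.] [222. 337.]
```

Run:
```python
from go import *
f=lambda q:((proj("side",q)-[335,105]+.5)*8.5).round()
for h in(-12,-6,-18,-24):
    a=np.radians(h);u=np.array([np.cos(a),np.sin(a)]);v=np.array([-u[1],u[0]])
    c=np.array((478.5,-419))
    B=lambda x,y,z:f((*(c+u*x+v*y),z))
    print(h,"top+y edge",B(-25,22.5,55),B(25,22.5,55),"bottom",B(-25,22.5,5),B(25,22.5,5),"lens end",B(-45,0,30))
```

```text
-12 top+y edge [325. 363.] [242. 327.] bottom [316. 445.] [235. 408.] lens end [378. 399.]
-6 top+y edge [331. 362.] [243. 331.] bottom [322. 444.] [236. 412.] lens end [383. 395.]
-18 top+y edge [318. 363.] [242. 323.] bottom [309. 445.] [234. 405.] lens end [373. 403.]
-24 top+y edge [311. 363.] [242. 319.] bottom [302. 445.] [234. 401.] lens end [366. 407.]
```

Request:
jog_arm(steps=[[[-0.003, 0.0015, 0.015, 0, 0, -1.5, -1], [0, 0, 0.02, 0, 0, 0, -1], [0, 0, 0.012, 0, 0, 0, -1], [0, 0, 0.005, 0, 0, 0, -1], [0, 0, 0, 0, 0, 0, -1], [0, 0, 0, 0, 0, 0, -1]]])

```text
t: 24.67
ee_pos: [479.7, -420.0, 198.0]
orientation: [-3.128, 0.286, -0.001]
ft_force: [-0.5, -0.4, 0.9]
width: 87.8
```

Run:
```python
from enh import *
tcp()
enh("side","h2",[335,105,395,175],8.5,3,3)
```

```text
24.67 [ 479.7 -420.   198. ] [[0.983, -0.181, 0.001], [-0.181, -0.983, 0.0], [0.001, -0.0, -1.0]] 87.76934824705737 [-0.5 -0.4  0.9]
```

View pics/h2.png

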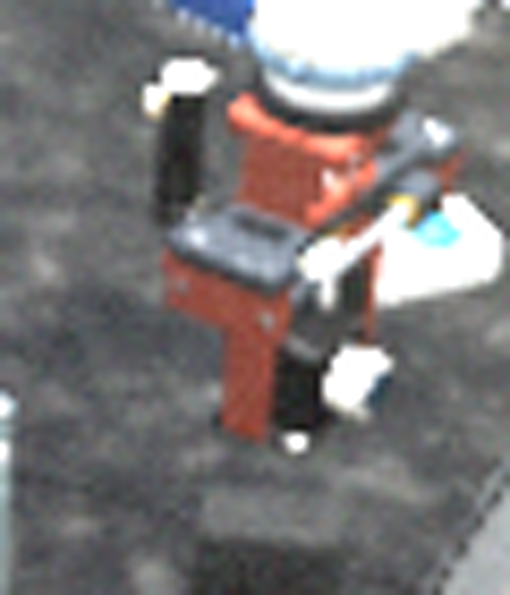

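Request:
jog_arm(steps=[[[0, 0, 0.002, 0, 0, 0, 1], [0, 0, 0, 0, 0, 0, 1], [0, 0, 0, 0, 0, 0, 1], [0, 0, 0, 0, 0, 0, 1], [0, 0, 0, 0, 0, 0, 1], [0, 0, 0, 0, 0, 0, 1], [0, 0, 0, 0, 0, 0, 1]]])

```text
t: 25.4
ee_pos: [479.4, -419.8, 195.3]
orientation: [-3.128, 0.285, -0.0]
ft_force: [0.3, -0.3, 1.4]
width: 44.9
```

Run:
```python
from enh import *
tcp()
enh("side","h3",[335,105,395,175],8.5,3,3)
```

```text
25.4 [ 479.4 -419.8  195.3] [[0.983, -0.181, 0.0], [-0.181, -0.983, 0.0], [0.0, -0.0, -1.0]] 44.90702657334845 [ 0.3 -0.3  1.4]
```

View pics/h3.png

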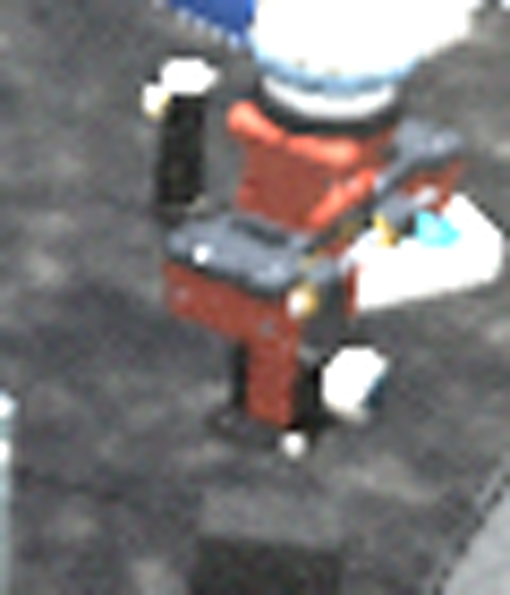

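Request:
jog_arm(steps=[[[0, 0, -0.01, 0, 0, 0, 1], [0, 0, -0.03, 0, 0, 0, 1], [0, 0, -0.04, 0, 0, 0, 1], [0, 0, -0.04, 0, 0, 0, 1], [0, 0, -0.04, 0, 0, 0, 1], [0, 0, -0.04, 0, 0, 0, 1], [0, 0, 0, 0, 0, 0, 1], [0, 0, 0, 0, 0, 0, 1]]])

```text
t: 26.22
ee_pos: [479.6, -420.1, 398.7]
orientation: [3.126, -0.285, 0.007]
ft_force: [-0.9, -0.1, -2.8]
width: 44.9
```

Run:
```python
from rk import *
tcp();
plan(now(),[tgt(-35,120,2)])
```

```text
26.22 [ 479.6 -420.1  398.7] [[0.983, -0.181, 0.004], [-0.181, -0.983, -0.003], [0.005, 0.002, -1.0]] 44.90583987147031 [-0.9 -0.1 -2.8]
-> (np.float64(566.0), np.float64(-29.6), np.float64(228.0), np.float64(-1.0313240312354817), 11.46) n 10
   [-0.0018, -0.0394, 0.001] [0.11, 1.12, -0.94]
   [-0.0012, -0.0395, 0.001] [0.11, 1.12, -0.94]
   [-0.0005, -0.0395, 0.0011] [0.11, 1.12, -0.94]
   [0.0001, -0.0395, 0.0012] [0.11, 1.12, -0.94]
   [0.0007, -0.0395, 0.0013] [0.11, 1.12, -0.94]
   [0.0013, -0.0394, 0.0014] [0.11, 1.12, -0.94]
   [0.0019, -0.0394, 0.0015] [0.11, 1.12, -0.94]
   [0.0026, -0.0394, 0.0016] [0.11, 1.12, -0.94]
   [0.0032, -0.0393, 0.0017] [0.11, 1.12, -0.94]
   [0.0038, -0.0393, 0.0019] [0.11, 1.12, -0.94]
```

Request:
jog_arm(steps=[[[-0.002, -0.0395, 0.001, 0.11, 1.12, -0.94, 1], [-0.001, -0.0395, 0.001, 0.11, 1.12, -0.94, 1], [-0.0005, -0.0395, 0.001, 0.11, 1.12, -0.94, 1], [0, -0.0395, 0.001, 0.11, 1.12, -0.94, 1], [0.0005, -0.0395, 0.0015, 0.11, 1.12, -0.94, 1], [0.0015, -0.0395, 0.0015, 0.11, 1.12, -0.94, 1], [0.002, -0.0395, 0.0015, 0.11, 1.12, -0.94, 1], [0.0025, -0.0395, 0.0015, 0.11, 1.12, -0.94, 1], [0.003, -0.0395, 0.0015, 0.11, 1.12, -0.94, 1], [0.004, -0.0395, 0.002, 0.11, 1.12, -0.94, 1], [0, 0, 0, 0, 0, 0, 1], [0, 0, 0, 0, 0, 0, 1], [0, 0, 0, 0, 0, 0, 1]]])

```text
t: 27.3
ee_pos: [532.4, -27.7, 384.3]
orientation: [-3.125, 0.026, -0.303]
ft_force: [-1.0, -0.3, -1.8]
width: 44.8
```

Run:
```python
from rk import *
tcp();
plan(now(),[tgt(-35,60,2),tgt(-35,35,2)])
```

```text
27.3 [532.4 -27.7 384.3] [[0.981, -0.016, 0.192], [-0.017, -1.0, 0.0], [0.192, -0.004, -0.981]] 44.79160990320145 [-1.  -0.3 -1.8]
-> (np.float64(577.9), np.float64(-29.8), np.float64(169.2), np.float64(-1.0313240312354817), 11.46) n 2 row [0.0011, 0.0008, 0.0284] [-0.11, 0.2, 0.03]
-> (np.float64(582.9), np.float64(-29.9), np.float64(144.7), np.float64(-1.0313240312354817), 11.46) n 1 row [0.0, 0.0, 0.025] [0.0, 0.0, 0.0]
```

Request:
jog_arm(steps=[[[0.001, 0.001, 0.028, -0.1, 0.2, 0, 1], [0.001, 0.001, 0.028, -0.1, 0.2, 0, 1], [0, 0, 0.014, 0, 0, 0, 1], [0, 0, 0.004, 0, 0, 0, 1], [0, 0, 0, 0, 0, 0, 1], [0, 0, 0, 0, 0, 0, 1]]])

```text
t: 27.8
ee_pos: [549.6, -31.0, 313.6]
orientation: [3.124, -0.03, 0.318]
ft_force: [0.7, -0.6, -1.8]
width: 44.9
```

Run:
```python
from enh import *
from rk import *
tcp(); plan(now(),[tgt(-35,33.,2)])
enh("side","i1",[265,115,355,215],5.8,2.5,2)
```

```text
27.8 [549.6 -31.  313.6] [[0.979, -0.019, 0.201], [-0.019, -1.0, -0.004], [0.201, -0.0, -0.98]] 44.92728029991263 [ 0.7 -0.6 -1.8]
-> (np.float64(583.3), np.float64(-29.9), np.float64(142.7), np.float64(-1.0313240312354817), 11.46) n 1 row [-0.001, -0.0017, 0.0112] [0.0, -0.16, -0.08]
```

View pics/i1.png

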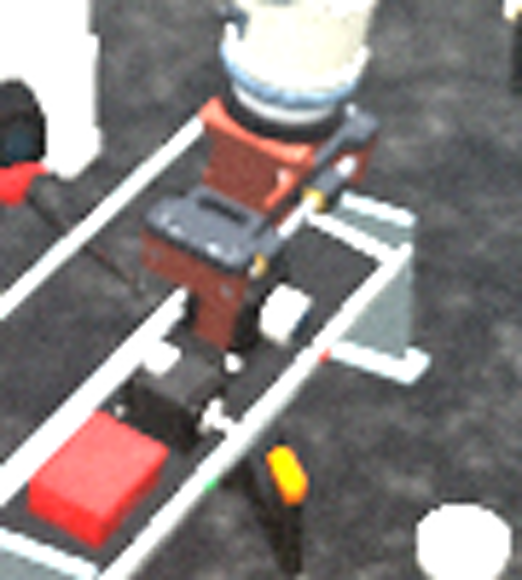

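Looks well aligned; lower on.

Request:
jog_arm(steps=[[[-0.001, -0.001, 0.006, 0, 0, 0, 1], [0, 0, 0.003, 0, 0, 0, 1], [0, 0, 0, 0, 0, 0, 1], [0, 0, 0, 0, 0, 0, 1]]])

```text
t: 28.23
ee_pos: [550.4, -28.9, 304.4]
orientation: [3.124, -0.028, 0.318]
ft_force: [0.3, -0.2, -1.6]
width: 45.1
```

Run:
```python
from rk import *
tcp(); plan(now(),[tgt(-35,33.,2)])
```

```text
28.23 [550.4 -28.9 304.4] [[0.979, -0.018, 0.202], [-0.017, -1.0, -0.003], [0.202, -0.0, -0.979]] 45.06341024852806 [ 0.3 -0.2 -1.6]
-> (np.float64(583.3), np.float64(-29.9), np.float64(142.7), np.float64(-1.0313240312354817), 11.46) n 1 row [0.0001, 0.0004, 0.002] [-0.02, -0.17, 0.02]
```

Request:
jog_arm(steps=[[[0, 0, 0.002, 0, 0, 0, 1], [0, 0, 0.0005, 0, 0, 0, 1], [0, 0, 0, 0, 0, 0, 1], [0, 0, 0, 0, 0, 0, 1]]])

```text
t: 28.57
ee_pos: [551.0, -29.0, 302.0]
orientation: [3.124, -0.028, 0.318]
ft_force: [0.6, -0.4, -1.8]
width: 44.9
```

Request:
jog_arm(steps=[[[0, 0, 0.001, 0, 0, 0, 1], [0, 0, 0.0005, 0, 0, 0, 1], [0, 0, 0, 0, 0, 0, 1], [0, 0, 0, 0, 0, 0, 1]]])

```text
t: 28.9
ee_pos: [551.3, -29.0, 301.5]
orientation: [3.124, -0.028, 0.319]
ft_force: [-3.8, -0.3, 8.4]
width: 44.4
```

Contact. Release (opening about 60 mm).

Request:
jog_arm(steps=[[[0, 0, -0.001, 0, 0, 0, 0], [0, 0, 0, 0, 0, 0, -0.36], [0, 0, 0, 0, 0, 0, -0.36], [0, 0, 0, 0, 0, 0, -0.36], [0, 0, -0.01, 0, 0, 0, -0.36], [0, 0, -0.03, 0, 0, 0, -0.36], [0, 0, -0.04, 0, 0, 0, -0.4], [0, 0, -0.04, 0, 0, 0, -1], [0, 0, 0, 0, 0, 0, -1]]])

```text
t: 29.65
ee_pos: [527.8, -28.7, 426.8]
orientation: [3.121, -0.028, 0.337]
ft_force: [1.3, -0.4, 0.1]
width: 71.6
```

Run:
```python
from enh import *
from rk import *
tcp(); enh("side","i2",[265,115,355,215],5.8,2.5,2)
for c in("side","top"): ctrl.get_image(c); print(lm("red_readout_mid",c))
plan(now(),[(439,-271,200,-68.5,0)])
```

```text
29.65 [527.8 -28.7 426.8] [[0.977, -0.018, 0.213], [-0.017, -1.0, -0.004], [0.213, 0.0, -0.977]] 71.61907575632985 [ 1.3 -0.4  0.1]
[(0.85, [364, 169], array([ 446. , -269.3]))]
[(0.53, [374, 243], array([ 444.2, -254.7]))]
-> (439, -271, 200, -68.5, 0) n 10
   [-0.0092, 0.0244, 0.0037] [-0.68, -1.01, 6.72]
   [-0.0062, 0.0253, 0.0041] [-0.68, -1.01, 6.72]
   [-0.0032, 0.0258, 0.0045] [-0.68, -1.01, 6.72]
   [-0.0001, 0.0259, 0.0048] [-0.68, -1.01, 6.72]
   [0.0031, 0.0257, 0.0051] [-0.68, -1.01, 6.72]
   [0.0061, 0.0251, 0.0053] [-0.68, -1.01, 6.72]
   [0.0091, 0.0241, 0.0055] [-0.68, -1.01, 6.72]
   [0.012, 0.0228, 0.0056] [-0.68, -1.01, 6.72]
   [0.0146, 0.0212, 0.0056] [-0.68, -1.01, 6.72]
   [0.0171, 0.0192, 0.0056] [-0.68, -1.01, 6.72]
```

View pics/i2.png

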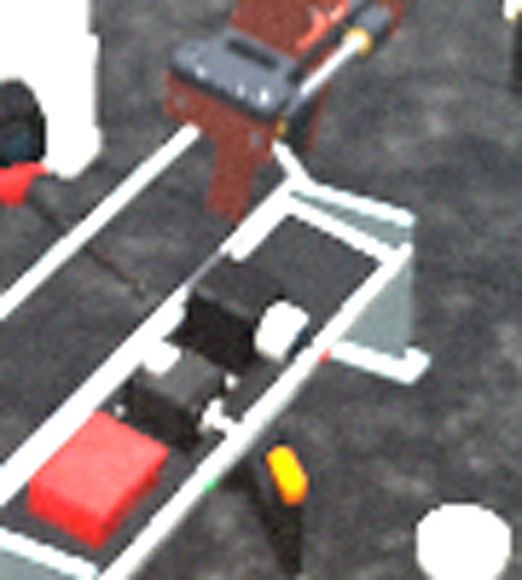

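```bash
cat > box.py <<'E'
from enh import *
def ovbox(c,name,box,k,ctr,h,dims,g=4):
    enh(c,name,box,k,g,4); im=cv2.imread(f"pics/{name}.png")
    a=np.radians(h);u=np.array([np.cos(a),np.sin(a)]);v=np.array([-u[1],u[0]])
    X,Y,Zz=dims
    B=lambda x,y,z:tuple(int(t) for t in (proj(c,(*(np.array(ctr)+u*x*X/2+v*y*Y/2),z*Zz))-box[:2]+.5)*k)
    q=[(-1,-1),(1,-1),(1,1),(-1,1)]
    for z in(0,1):
        for i in range(4): cv2.line(im,B(*q[i],z),B(*q[(i+1)%4],z),(0,0,255) if z else (0,255,255),1)
    cv2.imwrite(f"pics/{name}.png",im)
E
python3 - <<'E'
from box import *
ovbox("side","j1",[340,145,390,195],10,(439,-271),21.5,(70,60,52))
ovbox("top","j2",[355,225,395,265],12,(439,-271),21.5,(70,60,52))
a=cv2.imread("pics/j1.png");b=cv2.imread("pics/j2.png");b=cv2.resize(b,(400,400));a=cv2.resize(a,(400,400))
cv2.imwrite("pics/j3.png",np.hstack([a,b]))
E
```

```text
(no output)
```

View pics/j3.png

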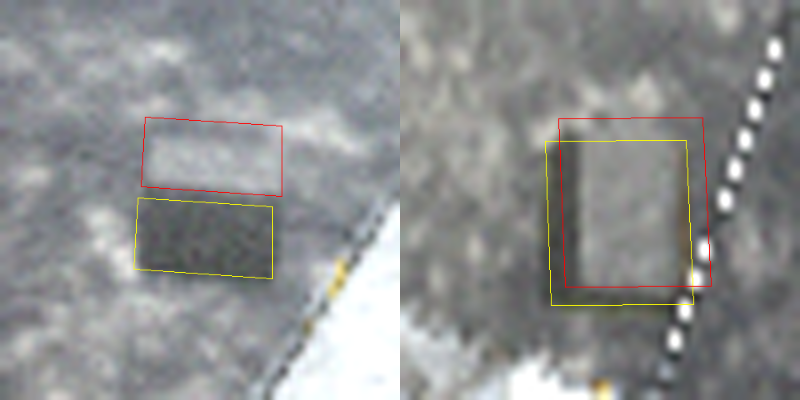

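Request:
jog_arm(steps=[[[-0.009, 0.0245, 0.0035, -0.68, -1.01, 6.72, -1], [-0.006, 0.0255, 0.004, -0.68, -1.01, 6.72, -1], [-0.003, 0.026, 0.0045, -0.68, -1.01, 6.72, -1], [0, 0.026, 0.005, -0.68, -1.01, 6.72, -1], [0.003, 0.0255, 0.005, -0.68, -1.01, 6.72, -1], [0.006, 0.025, 0.0055, -0.68, -1.01, 6.72, -1], [0.009, 0.024, 0.0055, -0.68, -1.01, 6.72, -1], [0.012, 0.023, 0.0055, -0.68, -1.01, 6.72, -1], [0.0145, 0.021, 0.0055, -0.68, -1.01, 6.72, -1], [0.017, 0.019, 0.0055, -0.68, -1.01, 6.72, -1], [0, 0, 0, 0, 0, 0, -1], [0, 0, 0, 0, 0, 0, -1], [0, 0, 0, 0, 0, 0, -1]]])

```text
t: 31.43
ee_pos: [440.2, -270.9, 364.7]
orientation: [-2.598, 1.765, -0.004]
ft_force: [0.5, 0.2, 0.0]
width: 88.1
```

Run:
```python
from rk import *
tcp()
plan(now(),[(439,-271,90,-68.5,0),(439,-271,32,-68.5,0)])
```

```text
31.43 [ 440.2 -270.9  364.7] [[0.368, -0.93, 0.003], [-0.93, -0.368, -0.0], [0.001, -0.003, -1.0]] 88.14190657065267 [0.5 0.2 0. ]
-> (439, -271, 90, -68.5, 0) n 3 row [-0.0002, 0.0005, 0.0372] [-0.05, -0.03, 0.04]
-> (439, -271, 32, -68.5, 0) n 2 row [0.0, 0.0, 0.029] [0.0, 0.0, 0.0]
```

Request:
jog_arm(steps=[[[0, 0.0005, 0.037, 0, 0, 0, -1], [0, 0.0005, 0.037, 0, 0, 0, -1], [0, 0.0005, 0.037, 0, 0, 0, -1], [0, 0, 0.01, 0, 0, 0, -1], [0, 0, 0, 0, 0, 0, -1], [0, 0, 0, 0, 0, 0, -1]]])

```text
t: 31.93
ee_pos: [439.7, -271.3, 244.4]
orientation: [-2.598, 1.764, -0.004]
ft_force: [0.8, -1.0, -0.8]
width: 87.5
```

Run:
```python
from enh import *
tcp(); enh("side","k1",[340,125,400,195],8.5,4,3); enh("top","k2",[355,225,395,265],12,4,3)
```

```text
31.93 [ 439.7 -271.3  244.4] [[0.369, -0.93, 0.003], [-0.93, -0.369, -0.001], [0.002, -0.002, -1.0]] 87.48512548600326 [ 0.8 -1.  -0.8]
```

View pics/k1.png

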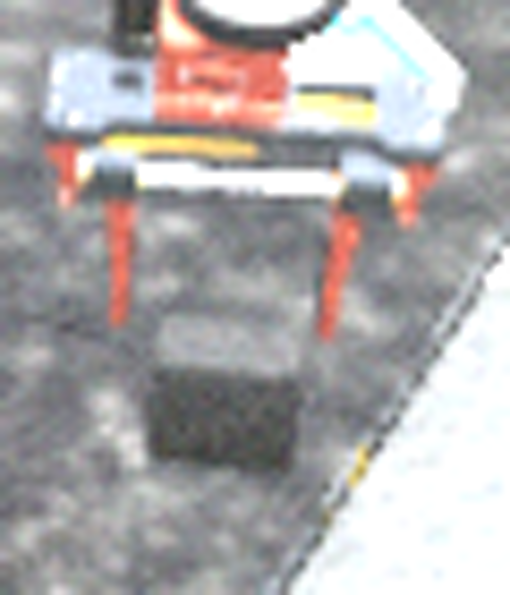

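Request:
jog_arm(steps=[[[0, 0.0025, 0, 0, 0, 0, -1], [0, 0, 0.012, 0, 0, 0, -1], [0, 0, 0.012, 0, 0, 0, -1], [0, 0, 0, 0, 0, 0, -1]]])

```text
t: 32.57
ee_pos: [435.9, -272.2, 217.3]
orientation: [-2.596, 1.767, 0.002]
ft_force: [-0.3, 0.6, -0.2]
width: 87.7
```

Run:
```python
from enh import *
tcp(); enh("side","k3",[340,125,400,195],8.5,4,3)
```

```text
32.57 [ 435.9 -272.2  217.3] [[0.367, -0.93, -0.0], [-0.93, -0.367, 0.001], [-0.001, -0.0, -1.0]] 87.74149042002074 [-0.3  0.6 -0.2]
```

View pics/k3.png

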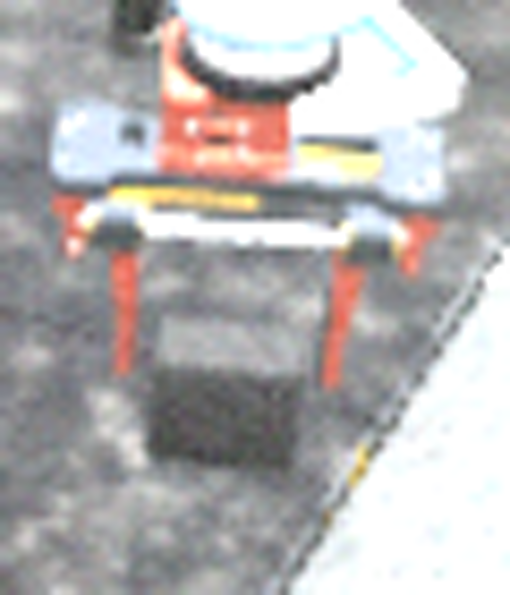

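Fingers straddle the box with room on both sides; continue and grip.

Request:
jog_arm(steps=[[[0, 0, 0.012, 0, 0, 0, -1], [0, 0, 0.008, 0, 0, 0, -1], [0, 0, 0.004, 0, 0, 0, -1], [0, 0, 0, 0, 0, 0, -1], [0, 0, 0, 0, 0, 0, 1], [0, 0, 0, 0, 0, 0, 1], [0, 0, 0, 0, 0, 0, 1], [0, 0, 0, 0, 0, 0, 1], [0, 0, 0, 0, 0, 0, 1]]])

```text
t: 33.47
ee_pos: [436.9, -272.8, 195.9]
orientation: [-2.597, 1.767, -0.005]
ft_force: [-1.0, 0.4, -1.1]
width: 70.2
```

Run:
```python
from enh import *
tcp(); enh("side","k4",[340,125,400,195],8.5,4,3)
```

```text
33.47 [ 436.9 -272.8  195.9] [[0.367, -0.93, 0.003], [-0.93, -0.367, -0.001], [0.002, -0.002, -1.0]] 70.17659414180879 [-1.   0.4 -1.1]
```

View pics/k4.png

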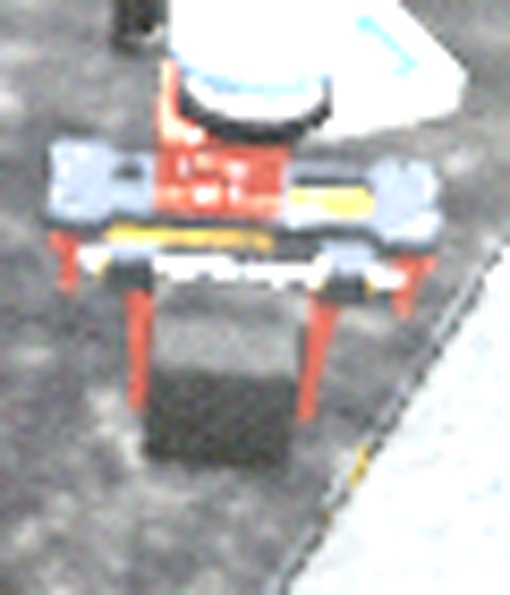

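Request:
jog_arm(steps=[[[0, 0, -0.01, 0, 0, 0, 1], [0, 0, -0.03, 0, 0, 0, 1], [0, 0, -0.04, 0, 0, 0, 1], [0, 0, -0.04, 0, 0, 0, 1], [0, 0, -0.04, 0, 0, 0, 1], [0, 0, -0.04, 0, 0, 0, 1], [0, 0, 0, 0, 0, 0, 1], [0, 0, 0, 0, 0, 0, 1]]])

```text
t: 34.28
ee_pos: [436.5, -272.6, 398.5]
orientation: [-2.596, 1.767, -0.013]
ft_force: [0.2, -0.1, -3.1]
width: 70.2
```

Run:
```python
from rk import *
tcp();
plan(now(),[tgt(-117,120,0)])
```

```text
34.28 [ 436.5 -272.6  398.5] [[0.367, -0.93, 0.008], [-0.93, -0.367, -0.004], [0.006, -0.006, -1.0]] 70.20370205307877 [ 0.2 -0.1 -3.1]
-> (np.float64(562.6), np.float64(-111.6), np.float64(227.6), np.float64(-1.0313240312354817), 11.46) n 10
   [-0.0116, -0.0146, 0.0011] [0.67, 0.96, -6.72]
   [-0.0098, -0.0159, 0.0011] [0.67, 0.96, -6.72]
   [-0.0079, -0.0169, 0.0012] [0.67, 0.96, -6.72]
   [-0.0059, -0.0177, 0.0012] [0.67, 0.96, -6.72]
   [-0.0038, -0.0183, 0.0014] [0.67, 0.96, -6.72]
   [-0.0017, -0.0186, 0.0015] [0.67, 0.96, -6.72]
   [0.0005, -0.0186, 0.0018] [0.67, 0.96, -6.72]
   [0.0026, -0.0184, 0.002] [0.67, 0.96, -6.72]
   [0.0047, -0.018, 0.0023] [0.67, 0.96, -6.72]
   [0.0068, -0.0173, 0.0026] [0.67, 0.96, -6.72]
```

Request:
jog_arm(steps=[[[-0.0115, -0.0145, 0.001, 0.67, 0.96, -6.72, 1], [-0.01, -0.016, 0.001, 0.67, 0.96, -6.72, 1], [-0.008, -0.017, 0.001, 0.67, 0.96, -6.72, 1], [-0.006, -0.0175, 0.001, 0.67, 0.96, -6.72, 1], [-0.004, -0.0185, 0.0015, 0.67, 0.96, -6.72, 1], [-0.0015, -0.0185, 0.0015, 0.67, 0.96, -6.72, 1], [0.0005, -0.0185, 0.002, 0.67, 0.96, -6.72, 1], [0.0025, -0.0185, 0.002, 0.67, 0.96, -6.72, 1], [0.0045, -0.018, 0.0025, 0.67, 0.96, -6.72, 1], [0.007, -0.0175, 0.0025, 0.67, 0.96, -6.72, 1], [0, 0, 0, 0, 0, 0, 1], [0, 0, 0, 0, 0, 0, 1], [0, 0, 0, 0, 0, 0, 1]]])

```text
t: 35.37
ee_pos: [529.0, -110.4, 383.3]
orientation: [-3.125, 0.031, -0.301]
ft_force: [0.0, -1.2, -2.4]
width: 70.4
```

Run:
```python
from rk import *
tcp();
plan(now(),[tgt(-117,65),tgt(-117,36)])
```

```text
35.37 [ 529.  -110.4  383.3] [[0.981, -0.019, 0.191], [-0.02, -1.0, 0.0], [0.191, -0.004, -0.982]] 70.39924856457068 [ 0.  -1.2 -2.4]
-> (np.float64(573.5), np.float64(-111.7), np.float64(173.7), np.float64(-1.0313240312354817), 11.46) n 2 row [0.0012, 0.0003, 0.0256] [-0.11, 0.23, -0.06]
-> (np.float64(579.2), np.float64(-111.9), np.float64(145.3), np.float64(-1.0313240312354817), 11.46) n 1 row [-0.0001, 0.0001, 0.029] [0.0, 0.0, 0.0]
```

Request:
jog_arm(steps=[[[0.001, 0.0005, 0.0255, -0.1, 0.23, 0, 1], [0.001, 0.0005, 0.0255, -0.1, 0.23, 0, 1], [0, 0, 0.014, 0, 0, 0, 1], [0, 0, 0.006, 0, 0, 0, 1], [0, 0, 0, 0, 0, 0, 1], [0, 0, 0, 0, 0, 0, 1]]])

```text
t: 35.87
ee_pos: [545.6, -112.1, 315.6]
orientation: [3.124, -0.031, 0.318]
ft_force: [-0.4, -0.3, -2.4]
width: 70.9
```

Run:
```python
from enh import *
from rk import *
tcp(); plan(now(),[tgt(-117,33.5)])
enh("side","l1",[275,100,365,200],5.8,2.5,2)
```

```text
35.87 [ 545.6 -112.1  315.6] [[0.979, -0.02, 0.201], [-0.019, -1.0, -0.004], [0.201, -0.0, -0.98]] 70.89915214588899 [-0.4 -0.3 -2.4]
-> (np.float64(579.7), np.float64(-111.9), np.float64(142.8), np.float64(-1.0313240312354817), 11.46) n 1 row [-0.0009, -0.0008, 0.0131] [0.01, -0.15, -0.11]
```

View pics/l1.png

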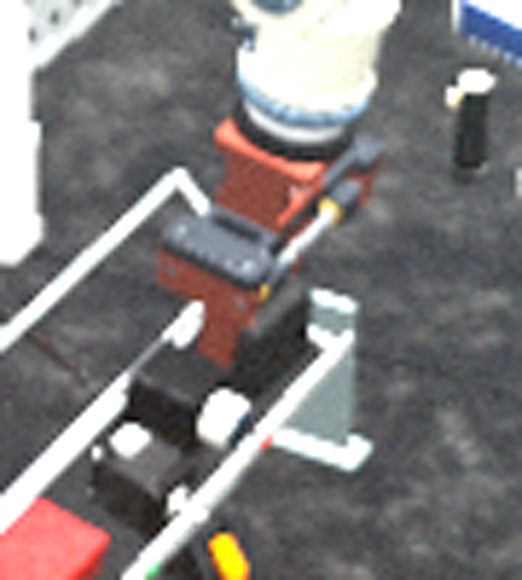

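Request:
jog_arm(steps=[[[-0.001, -0.0005, 0.007, 0, 0, 0, 1], [0, 0, 0.004, 0, 0, 0, 1], [0, 0, 0, 0, 0, 0, 1], [0, 0, 0, 0, 0, 0, 1]]])

```text
t: 36.3
ee_pos: [546.9, -111.0, 304.5]
orientation: [3.124, -0.029, 0.318]
ft_force: [-0.1, 0.4, -3.6]
width: 70.6
```

Run:
```python
from enh import *
from rk import *
tcp(); plan(now(),[tgt(-117,33)])
enh("side","l2",[300,130,350,180],11,3,2)
```

```text
36.3 [ 546.9 -111.   304.5] [[0.979, -0.018, 0.202], [-0.018, -1.0, -0.004], [0.202, -0.0, -0.979]] 70.58672242530879 [-0.1  0.4 -3.6]
-> (np.float64(579.8), np.float64(-111.9), np.float64(142.3), np.float64(-1.0313240312354817), 11.46) n 1 row [0.0, 0.0003, 0.0025] [-0.01, -0.17, -0.03]
```

View pics/l2.png

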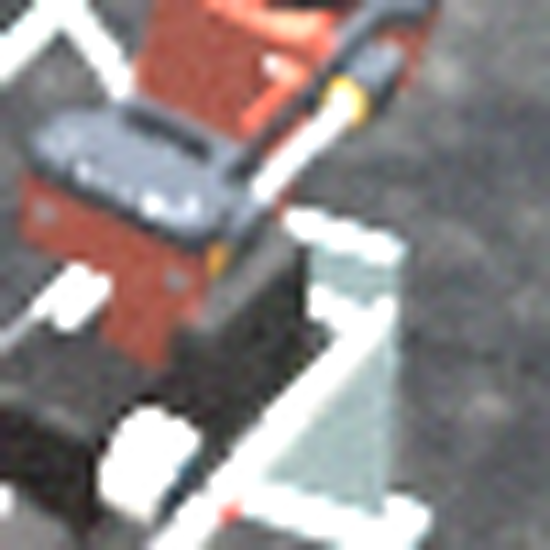

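Request:
jog_arm(steps=[[[0, 0, 0.002, 0, 0, 0, 1], [0, 0, 0.001, 0, 0, 0, 1], [0, 0, 0, 0, 0, 0, 1], [0, 0, 0, 0, 0, 0, 1]]])

```text
t: 36.73
ee_pos: [547.7, -111.1, 301.9]
orientation: [3.123, -0.029, 0.319]
ft_force: [-0.1, 0.4, -0.2]
width: 70.8
```

Request:
jog_arm(steps=[[[0, 0, 0.001, 0, 0, 0, 1], [0, 0, 0, 0, 0, 0, 1], [0, 0, 0, 0, 0, 0, 1]]])

```text
t: 36.98
ee_pos: [547.8, -111.1, 301.8]
orientation: [3.123, -0.029, 0.32]
ft_force: [-4.5, 0.6, 10.3]
width: 70.4
```

Contact; release.

Request:
jog_arm(steps=[[[0, 0, -0.001, 0, 0, 0, -0.7], [0, 0, 0, 0, 0, 0, -0.82], [0, 0, 0, 0, 0, 0, -0.82], [0, 0, -0.01, 0, 0, 0, -0.82], [0, 0, -0.03, 0, 0, 0, -0.82], [0, 0, -0.04, 0, 0, 0, -0.82], [0, 0, -0.04, 0, 0, 0, -0.82], [-0.03, 0, -0.01, 0, 0, 0, -0.82], [-0.04, 0, 0, 0, 0, 0, 0], [-0.04, 0, 0, 0, 0, 0, 1], [-0.02, 0, 0, 0, 0, 0, 1], [0, 0, 0, 0, 0, 0, 1]]])

```text
t: 37.98
ee_pos: [389.8, -107.5, 401.9]
orientation: [3.125, -0.03, 0.313]
ft_force: [0.7, -0.1, -1.1]
width: 56.6
```

Run:
```python
from enh import *
from rk import *
tcp(); enh("side","m1",[250,125,370,225],5.8,2.5,3);enh("top","m2",[265,150,395,240],5.8,2.5,3)
```

```text
37.98 [ 389.8 -107.5  401.9] [[0.98, -0.019, 0.198], [-0.019, -1.0, -0.003], [0.198, -0.001, -0.98]] 56.56079606313917 [ 0.7 -0.1 -1.1]
```

View pics/m1.png

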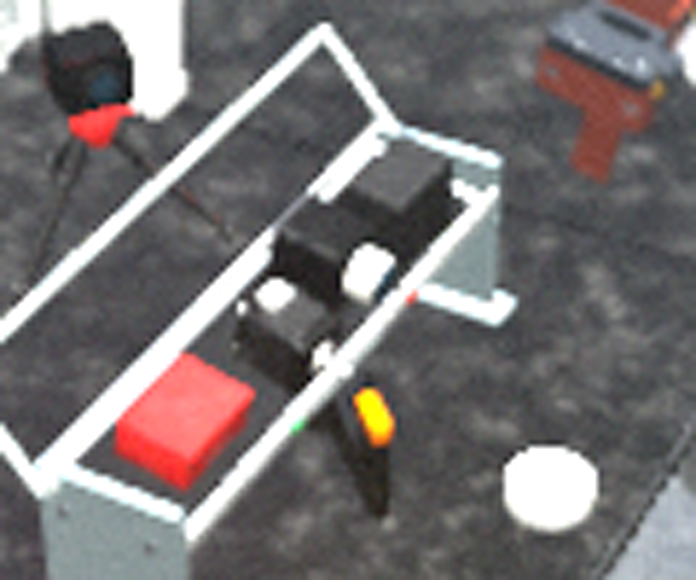

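View pics/m2.png

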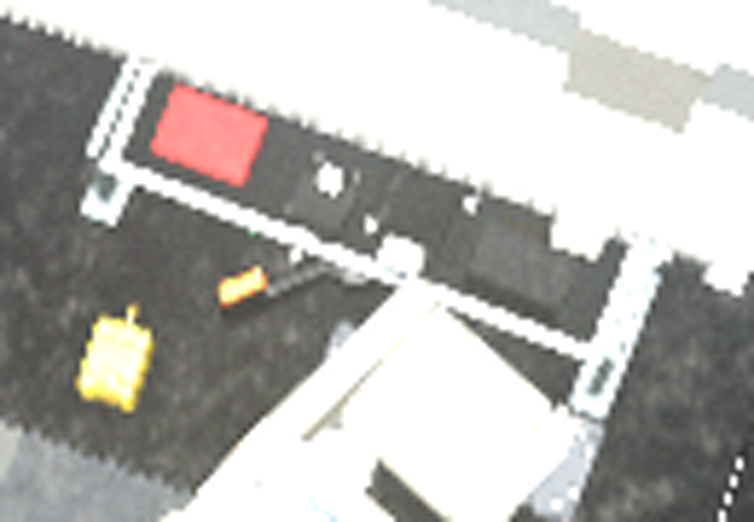

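Run:
```python
from enh import *
from rk import *
for c,box,k,nm in(("side",[265,130,355,220],6.4,"n1"),("top",[275,155,385,225],7.1,"n2")):
    enh(c,nm,box,k,3.5,4); im=cv2.imread(f"pics/{nm}.png")
    B=lambda *q:tuple(int(t) for t in (proj(c,L(*q))-box[:2]+.5)*k)
    for (x,y,X,Y,H) in((0,125,50,70,28),(0,45,50,42,42),(0,-34,50,45,55),(0,-117,60,70,52)):
        q=[(-1,-1),(1,-1),(1,1),(-1,1)]
        for z in((0,1) if c=="side" else (1,)):
            for i in range(4):
                a,b=q[i],q[(i+1)%4]
                cv2.line(im,B(x+a[0]*X/2,y+a[1]*Y/2,z*H),B(x+b[0]*X/2,y+b[1]*Y/2,z*H),(0,0,255) if z else(0,255,255),1)
    cv2.imwrite(f"pics/{nm}.png",im)
for n in["spare_stepper_mid","red_readout_mid","red_box_mid","mini_camera_mid"]:
    print(n,[(round(d['p'],2),np.round(d['uv'])) for d in ctrl.landmark_of(n,"side") if d['p']>.3])
```

```text
spare_stepper_mid [(0.73, array([239., 266.])), (0.59, array([319., 235.])), (0.52, array([300., 183.]))]
red_readout_mid [(0.52, array([317., 159.]))]
red_box_mid [(0.84, array([278., 194.]))]
mini_camera_mid [(0.75, array([303., 172.]))]
```

View pics/n1.png

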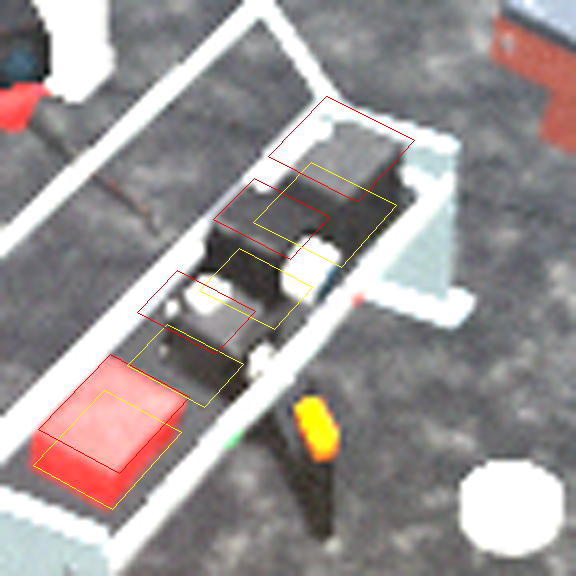

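View pics/n2.png

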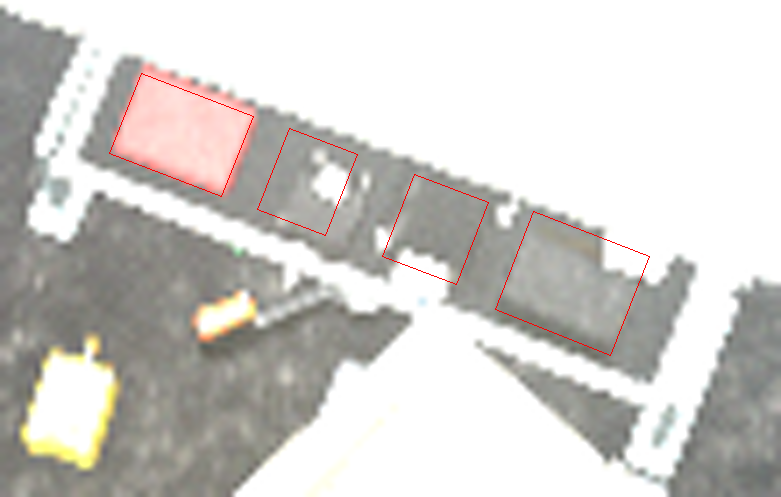

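Run:
```python
from enh import *
enh("side","q1",[280,145,335,200],10.5,3,6);enh("top","q2",[300,165,375,215],10.5,3,6)
```

```text
(no output)
```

View pics/q1.png

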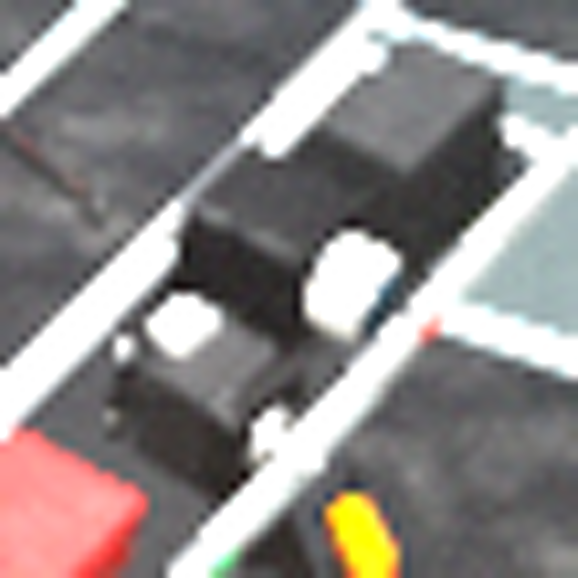

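View pics/q2.png

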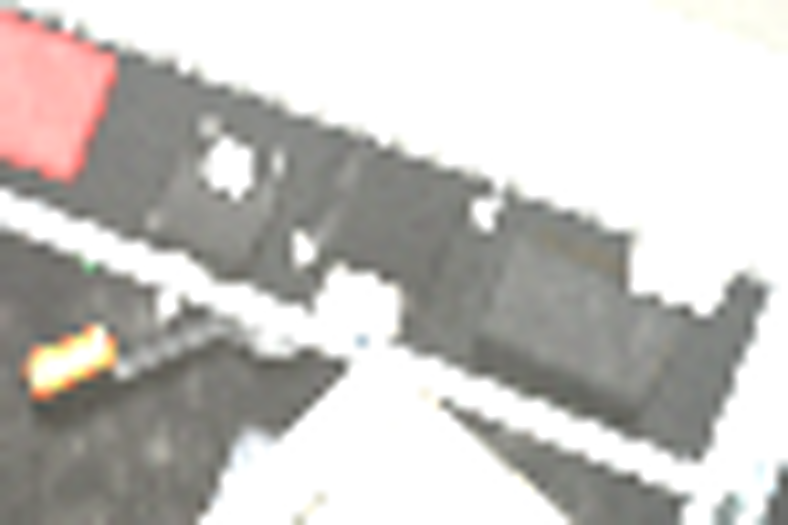

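Run:
```python
from rk import *
def inled(c,uv,h):
    o,d=ray(c,uv); z=L(0,0,1)-L(0,0,0); z/=np.linalg.norm(z); P=o+d*np.dot(L(0,0,h)-o,z)/np.dot(d,z)
    q=P-L(0,0,0); ex=(L(1,0,0)-L(0,0,0)); ey=L(0,1,0)-L(0,0,0); return round(q@ex,1),round(q@ey,1)
t=lambda x,y:(300+x/10.5-.5,165+y/10.5-.5); s=lambda x,y:(280+x/10.5-.5,145+y/10.5-.5)
print("shaft tip",inled("top",t(167,303),21),inled("side",s(318,458),21))
print("plug",inled("top",t(230,167),47),inled("side",s(183,325),47))
print("step top corners side",[inled("side",s(*q),42) for q in((120,370),(232,425),(290,350))])
print("step bottom side",[inled("side",s(*q),0) for q in((115,415),(218,495))])
print("step top corners top",[inled("top",t(*q),42) for q in((152,215),(245,250),(275,165))])
print("RO top side",[inled("side",s(*q),52) for q in((405,172),(325,120),(500,88))],"top",[inled("top",t(*q),52) for q in((478,345),(635,405),(520,225))])
print("RO bottom side",[inled("side",s(*q),0) for q in((400,262),)])
print("cam blk side",[inled("side",s(*q),55) for q in((200,212),(305,262))],"lens", inled("side",s(350,285),30),inled("top",t(358,310),30))
```

```text
shaft tip (np.float64(-52.5), np.float64(36.4)) (np.float64(-57.1), np.float64(34.1))
plug (np.float64(3.7), np.float64(30.5)) (np.float64(0.4), np.float64(34.1))
step top corners side [(np.float64(7.7), np.float64(61.1)), (np.float64(-34.5), np.float64(59.2)), (np.float64(-31.8), np.float64(16.2))]
step bottom side [(np.float64(15.4), np.float64(41.1)), (np.float64(-31.7), np.float64(51.0))]
step top corners top [(np.float64(-24.1), np.float64(52.3)), (np.float64(-23.7), np.float64(13.7)), (np.float64(11.2), np.float64(15.1))]
RO top side [(np.float64(-22.7), np.float64(-77.1)), (np.float64(12.7), np.float64(-82.2)), (np.float64(-27.6), np.float64(-139.4))] top [(np.float64(-25.9), np.float64(-83.8)), (np.float64(-25.4), np.float64(-147.8)), (np.float64(22.9), np.float64(-81.9))]
RO bottom side [(np.float64(-24.2), np.float64(-90.4))]
cam blk side [(np.float64(21.0), np.float64(-9.2)), (np.float64(-19.4), np.float64(-11.2))] lens (np.float64(-27.5), np.float64(-37.1)) (np.float64(-28.5), np.float64(-34.6))
```

Run:
```python
from knob import *
T=[]
z=106
s=c(1.5,-1,14,z)
T.append((s[0]-60,s[1],230,-1,0)); T.append((s[0],s[1],200,-1,0)); T.append((*s,-1,0))
for k in np.linspace(1.5,0.0,11): T.append((*c(k,-1,0,z),-1,0))
plan(now(),T)
print(c(0,-1,0,z))
```

```text
-> (np.float64(459.9), np.float64(94.4), 230, -1, 0) n 6
   [0.0098, -0.034, 0.0037] [0.0, -1.94, -0.01]
   [0.0099, -0.034, 0.0034] [0.0, -1.94, -0.01]
   [0.01, -0.034, 0.003] [0.0, -1.94, -0.01]
   [0.0101, -0.034, 0.0027] [0.0, -1.94, -0.01]
   [0.0102, -0.034, 0.0023] [0.0, -1.94, -0.01]
   [0.0103, -0.034, 0.002] [0.0, -1.94, -0.01]
-> (np.float64(519.9), np.float64(94.4), 200, -1, 0) n 2 row [0.03, -0.0005, 0.015] [0.0, 0.0, 0.0]
-> (np.float64(519.9), np.float64(94.4), np.float64(106.0), -1, 0) n 3 row [0.0, 0.0, 0.0313] [0.0, 0.0, 0.0]
-> (np.float64(510.1), np.float64(84.4), np.float64(106.0), -1, 0) n 1 row [-0.0096, 0.0102, 0.0] [0.0, 0.0, 0.0]
-> (np.float64(499.0), np.float64(76.2), np.float64(106.0), -1, 0) n 1 row [-0.011, 0.0084, 0.0] [0.0, 0.0, 0.0]
-> (np.float64(488.9), np.float64(66.2), np.float64(106.0), -1, 0) n 1 row [-0.0099, 0.0102, 0.0] [0.0, 0.0, 0.0]
-> (np.float64(480.4), np.float64(54.4), np.float64(106.0), -1, 0) n 1 row [-0.0083, 0.0119, 0.0] [0.0, 0.0, 0.0]
-> (np.float64(473.9), np.float64(41.1), np.float64(106.0), -1, 0) n 1 row [-0.0063, 0.0134, 0.0] [0.0, 0.0, 0.0]
-> (np.float64(469.5), np.float64(26.6), np.float64(106.0), -1, 0) n 1 row [-0.0041, 0.0146, 0.0] [0.0, 0.0, 0.0]
-> (np.float64(467.1), np.float64(14.3), np.float64(106.0), -1, 0) n 1 row [-0.0022, 0.0123, 0.0] [0.0, 0.0, 0.0]
-> (np.float64(466.6), np.float64(1.5), np.float64(106.0), -1, 0) n 1 row [-0.0003, 0.0128, 0.0] [0.0, 0.0, 0.0]
-> (np.float64(468.0), np.float64(-11.7), np.float64(106.0), -1, 0) n 1 row [0.0016, 0.0132, 0.0] [0.0, 0.0, 0.0]
-> (np.float64(471.4), np.float64(-24.9), np.float64(106.0), -1, 0) n 1 row [0.0036, 0.0131, 0.0] [0.0, 0.0, 0.0]
-> (np.float64(477.0), np.float64(-37.7), np.float64(106.0), -1, 0) n 1 row [0.0058, 0.0127, 0.0] [0.0, 0.0, 0.0]
[477.  -37.7 106. ]
```

Request:
jog_arm(steps=[[[0.01, -0.034, 0.0035, 0, -1.94, 0, 1], [0.01, -0.034, 0.0035, 0, -1.94, 0, 1], [0.01, -0.034, 0.003, 0, -1.94, 0, 1], [0.01, -0.034, 0.0025, 0, -1.94, 0, 1], [0.01, -0.034, 0.0025, 0, -1.94, 0, 1], [0.0105, -0.034, 0.002, 0, -1.94, 0, 1], [0.03, 0, 0.015, 0, 0, 0, 1], [0.03, 0, 0.015, 0, 0, 0, 1], [0, 0, 0, 0, 0, 0, 1], [0, 0, 0, 0, 0, 0, 1]]])

```text
t: 40.32
ee_pos: [520.5, 93.6, 361.8]
orientation: [3.141, -0.029, -0.003]
ft_force: [0.3, -0.3, -0.3]
width: 0.3
```

Run:
```python
from knob import *
tcp(); s=c(1.5,-1,14,106); plan(now(),[(*s,-1,0)]); snap("side","r1",[250,120,370,220],4.8)
```

```text
40.32 [520.5  93.6 361.8] [[1.0, -0.018, -0.002], [-0.018, -1.0, -0.0], [-0.002, 0.0, -1.0]] 0.25270357368856045 [ 0.3 -0.3 -0.3]
-> (np.float64(519.9), np.float64(94.4), np.float64(106.0), -1, 0) n 3 row [-0.0001, -0.0003, 0.0309] [0.01, 0.04, -0.02]
```

View pics/r1.png

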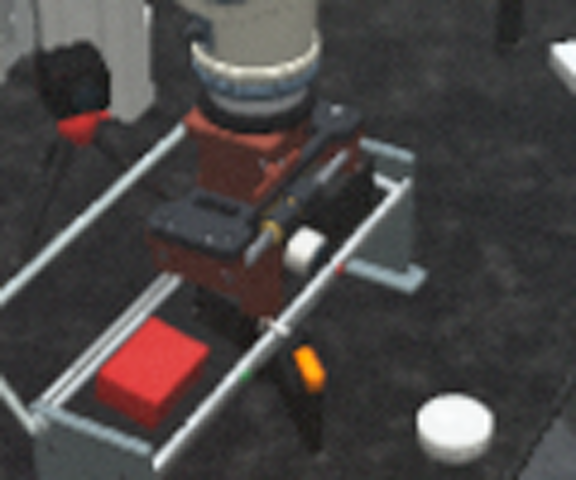

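Request:
jog_arm(steps=[[[0, 0, 0.03, 0, 0, 0, 1], [0, 0, 0.03, 0, 0, 0, 1], [0, 0, 0.025, 0, 0, 0, 1], [0, 0, 0.008, 0, 0, 0, 1], [0, 0, 0, 0, 0, 0, 1], [0, 0, 0, 0, 0, 0, 1]]])

```text
t: 40.87
ee_pos: [519.9, 93.3, 271.1]
orientation: [-3.141, 0.03, -0.001]
ft_force: [0.1, 0.1, 0.6]
width: 0.3
```

Run:
```python
from knob import *
tcp(); snap("side","r2",[250,120,370,220],4.8)
```

```text
40.87 [519.9  93.3 271.1] [[1.0, -0.019, 0.001], [-0.019, -1.0, 0.0], [0.001, -0.0, -1.0]] 0.31919929779771306 [0.1 0.1 0.6]
```

View pics/r2.png

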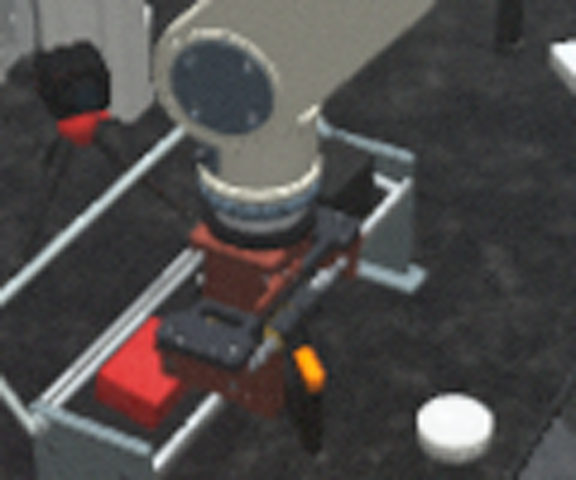

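Request:
jog_arm(steps=[[[-0.005, 0.005, 0, 0, 0, 0, 1], [-0.005, 0.005, 0, 0, 0, 0, 1], [-0.011, 0.0085, 0, 0, 0, 0, 1], [-0.01, 0.01, 0, 0, 0, 0, 1], [-0.0085, 0.012, 0, 0, 0, 0, 1], [-0.0065, 0.0135, 0, 0, 0, 0, 1], [-0.004, 0.0145, 0, 0, 0, 0, 1], [-0.002, 0.0125, 0, 0, 0, 0, 1], [-0.0005, 0.013, 0, 0, 0, 0, 1], [0.0015, 0.013, 0, 0, 0, 0, 1], [0.0035, 0.013, 0, 0, 0, 0, 1], [0.006, 0.0125, 0, 0, 0, 0, 1], [0, 0, 0, 0, 0, 0, 1], [0, 0, 0, 0, 0, 0, 1]]])

```text
t: 42.08
ee_pos: [475.3, -39.1, 270.1]
orientation: [-3.141, 0.032, 0.0]
ft_force: [-0.5, -0.0, -0.7]
width: 0.5
```

Run:
```python
from knob import *
tcp(); snap("side","r3",[250,100,370,220],4.8); print(lm("wing","side"))
```

```text
42.08 [475.3 -39.1 270.1] [[1.0, -0.02, -0.0], [-0.02, -1.0, 0.0], [-0.0, -0.0, -1.0]] 0.5098357593631744 [-0.5 -0.  -0.7]
[(0.53, [302, 202], array([527.3,  99.9])), (0.47, [333, 184], array([475.5, -38.1]))]
```

View pics/r3.png

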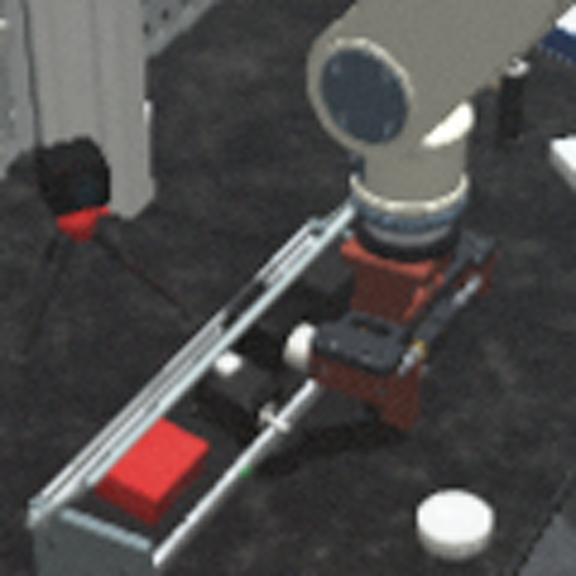

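Request:
jog_arm(steps=[[[0.002, 0.004, 0, 0, 0, 0, 1], [0, 0, 0, 0, 0, 0, 1], [0, 0, 0, 0, 0, 0, 1]]])

```text
t: 42.43
ee_pos: [477.0, -41.0, 269.8]
orientation: [-3.139, 0.029, 0.004]
ft_force: [-2.6, 9.6, 3.0]
width: 0.6
```

Request:
jog_arm(steps=[[[-0.006, -0.01, 0, 0, 0, 0, 1], [-0.015, -0.01, -0.01, 0, 0, 0, 1], [-0.02, 0, -0.04, 0, 0, 0, 1], [-0.01, 0, -0.04, 0, 0, 0, 1], [0, 0, -0.04, 0, 0, 0, 1], [-0.03, 0.04, -0.02, 0, 0, 0, 1], [-0.02, 0.04, 0, 0, 0, 0, 1], [0, 0.04, 0, 0, 0, 0, 1], [0, 0.04, 0, 0, 0, 0, 1], [0, 0.04, 0, 0, 0, 0, 1], [0, 0.04, 0, 0, 0, 0, 1], [0, 0, 0, 0, 0, 0, 1]]])

```text
t: 43.43
ee_pos: [382.7, -253.4, 413.3]
orientation: [3.138, -0.035, 0.004]
ft_force: [-0.4, 0.1, -0.0]
width: 0.5
```

Run:
```python
from enh import *
tcp(); enh("side","s9",[250,125,370,225],5.8,2.5,3); enh("top","s10",[270,150,390,235],6.4,2.5,3); snap("side","s11")
for c in("side","top"):
    ctrl.get_image(c)
    for n in("wing","lens_case","tissue_pack","mouse_black"): print(c,n,lm(n,c))
```

```text
43.43 [ 382.7 -253.4  413.3] [[1.0, -0.022, 0.002], [-0.022, -1.0, -0.003], [0.003, 0.003, -1.0]] 0.5169136076658291 [-0.4  0.1 -0. ]
side wing [(0.83, [331, 184], array([485.5, -38. ]))]
side lens_case [(0.58, [302, 170], array([ 680.5, -174.5])), (0.51, [347, 210], array([413.8, -35.9]))]
side tissue_pack [(0.5, [379, 138], array([ 487.2, -556.5]))]
side mouse_black [(0.83, [243, 351], array([430.3, 602. ]))]
top wing [(0.56, [335, 210], array([502.8, -55.6]))]
top lens_case [(0.43, [317, 229], array([420.3,  -7. ]))]
top tissue_pack [(0.93, [452, 255], array([ 521.5, -579.3]))]
top mouse_black [(0.79, [188, 179], array([422.7, 602.3]))]
```

View pics/s9.png

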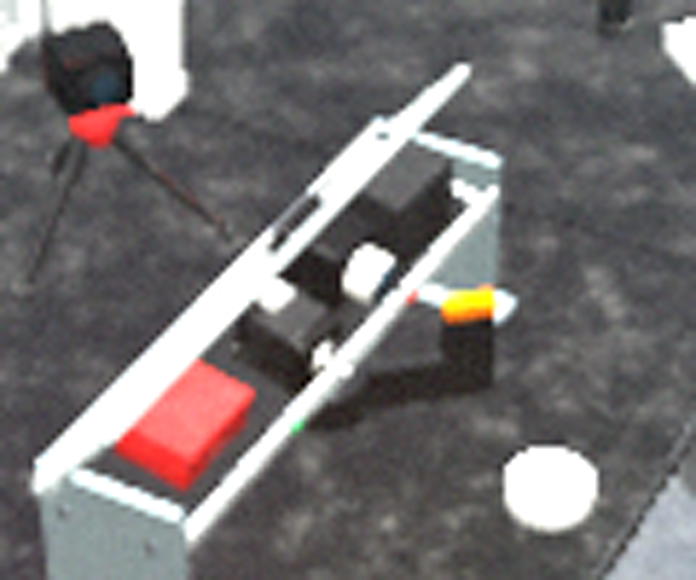

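View pics/s10.png

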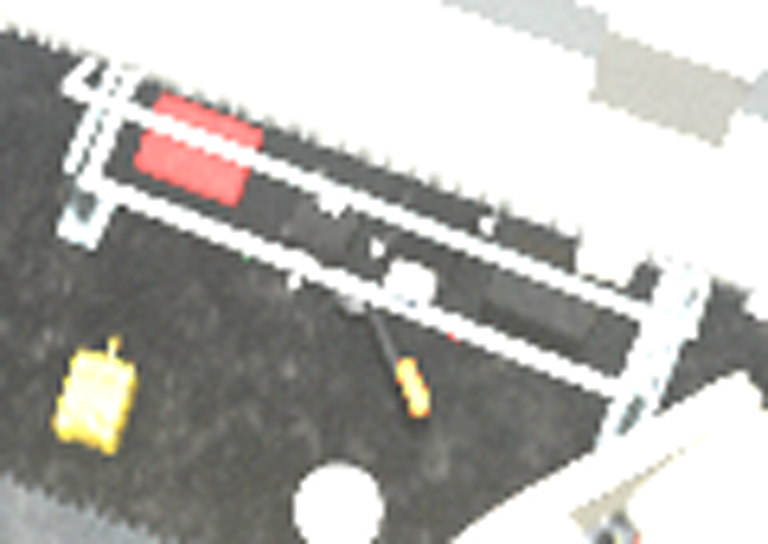

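Run:
```python
from h import *
print(ctrl.close_job()); tcp()
```

```text
the job is handed in; nothing more can be done
None
the job is handed in; nothing more can be done
```

All four instruments (stepper motor, red tin, mini camera and lamp driver) are on the ledge, and the knob is back at locked. I handed the job in at about 44 s. I first pushed the knob to its left stop (about 18 N back-force), and at the end pushed it to its right stop (about 10 N).

**Last checks:**
- **Knob and keeper bar:** the last pictures show the orange tab within a pixel of where it started. The keeper bar stands over the instruments.
- **Instruments:** all four look upright and flat on the ledge.
- **Bystanders:** I never touched them. The networks place the lens case, tissue pack and mouse near their starting spots; the pixel-to-position scatter is about 1 to 3 cm, so it cannot rule out a small shift.

**What disagreed:**
- The stepper shifted about 1 cm along the ledge and 1 cm towards the front while the arm was elsewhere, probably the announced disturbance.
- I measured it at about x = -9 mm, with single readings from about -12 to +1 mm, and y = +36 mm. That is inside the ±22 mm and ±180 mm limits, so I left it.
- One network also marked the lens case behind the rack, but its other reading and the pictures show the case in its place.

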